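# Pack pipe plugs in a round tin on the settling table

## Task

First pull the settling table's throttle lever right back to idle (the red tick). Then, with the lever left at idle, pack every pipe plug from the tray into the round tin in one flat layer, heads up, as a close honeycomb: the yellow plug in the middle and the grey ones in the six places round it, close against it, so that between two grey plugs there is either no gap or room for a whole plug (or more), never half a place. When all are in, swing the lever to the green clip on its scale and leave it pointing there; do not disturb the jar, the pipe bend or the can.

Things in the scene. Friction and masses are not known exactly. Their poses are not given: they have to be found in the camera images.
- tin: Shallow round open tin of bare metal, clamped on a round green settling table; the two are one fixed thing 210 mm across. Origin on the bench under the tin's centre, z up. The tin's flat inner floor is 55 mm above the origin, its rim 100 mm; inner radius 96 mm, wall 3 mm. Its turn about z means nothing: there are no marks in it.
- plug_yellow: A yellow plastic pipe plug: round body 60 mm in diameter and 20 mm thick (the lowest 6 mm taper to 53 mm), with a square head 26 x 26 mm and 24 mm tall centred on top (44 mm in all), about 90 g. Origin at the centre of its underside, z up through the head, x and y square to the head's faces. The head is the handle. There is one; it starts in the tray.
- plug1: A blue-grey plastic pipe plug: round body 60 mm in diameter and 20 mm thick (the lowest 6 mm taper to 53 mm), with a square head 26 x 26 mm and 24 mm tall centred on top (44 mm in all), about 90 g. Origin at the centre of its underside, z up through the head, x and y square to the head's faces. The head is the handle. It starts in the tray; in some starts it is absent.
- plug2: A blue-grey plastic pipe plug: round body 60 mm in diameter and 20 mm thick (the lowest 6 mm taper to 53 mm), with a square head 26 x 26 mm and 24 mm tall centred on top (44 mm in all), about 90 g. Origin at the centre of its underside, z up through the head, x and y square to the head's faces. The head is the handle. It starts in the tray; in some starts it is absent.
- plug3: A blue-grey plastic pipe plug: round body 60 mm in diameter and 20 mm thick (the lowest 6 mm taper to 53 mm), with a square head 26 x 26 mm and 24 mm tall centred on top (44 mm in all), about 90 g. Origin at the centre of its underside, z up through the head, x and y square to the head's faces. The head is the handle. It starts in the tray; in some starts it is absent.
- plug4: A blue-grey plastic pipe plug: round body 60 mm in diameter and 20 mm thick (the lowest 6 mm taper to 53 mm), with a square head 26 x 26 mm and 24 mm tall centred on top (44 mm in all), about 90 g. Origin at the centre of its underside, z up through the head, x and y square to the head's faces. The head is the handle. It starts in the tray; in some starts it is absent.
- plug5: A blue-grey plastic pipe plug: round body 60 mm in diameter and 20 mm thick (the lowest 6 mm taper to 53 mm), with a square head 26 x 26 mm and 24 mm tall centred on top (44 mm in all), about 90 g. Origin at the centre of its underside, z up through the head, x and y square to the head's faces. The head is the handle. It starts in the tray; in some starts it is absent.
- plug6: A blue-grey plastic pipe plug: round body 60 mm in diameter and 20 mm thick (the lowest 6 mm taper to 53 mm), with a square head 26 x 26 mm and 24 mm tall centred on top (44 mm in all), about 90 g. Origin at the centre of its underside, z up through the head, x and y square to the head's faces. The head is the handle. It starts in the tray; in some starts it is absent.
- tray: Fixed flat cardboard tray 214 x 214 mm, walls 4 mm thick and 18 mm high, inner floor 4 mm above the origin (centre of its underside). The plugs stand in it, heads up. It is on the robot's left or right, with the throttle on the other side.
- lever (a joint): Angle of the throttle lever (rad), 0 to 1.6. 0 is idle: leaning 0.8 rad from vertical towards the stand's -x side (roughly towards the robot), against its stop, at the red tick. It grows as the lever swings towards the stand's +x; it is upright at 0.8. Stiff hinge, about 3 N at the knob; stays where it is left.
- clip (a joint): Angle of the green clip on the throttle's quadrant (rad), on the same scale as the lever: the lever points at the clip when the two values are equal. Nothing can move it.
- throttle_hinge (a point): Point on the hinge axis of lever and clip, midway across the throttle stand, 45 mm above the bench. Its x axis is the stand's x (level, in the plane in which the lever swings, away from the robot within about 0.4 rad), its y axis lies along the hinge. Stand: blue foot 150 (x) x 75 (y) x 30 mm, with two grey quadrant discs of 70 mm radius about the hinge, 44 mm apart, a row of ticks on each.
- lever_knob (a point): Centre of the lever's black ball knob, 32 mm in diameter, 120 mm from the hinge axis on a 12 mm rod. It moves on a circle about throttle_hinge in the stand's x-z plane.
- clip_mark (a point): Point of the bright green clip, midway between its two green halves (one on each quadrant), 80 mm from the hinge axis in the clip's direction.
- jar: Bystander: glass jar with a red lid, 64 mm across, 85 mm high; origin at the centre of its underside.
- elbow: Bystander: blue-grey pipe bend lying on the bench, about 140 mm long, 50 mm thick; origin under its middle.
- paint_can: Bystander: metal can with a paper label, 76 mm across, 100 mm high; origin at the centre of its underside.
There are look-alikes about, which are no part of the job. Of the things that look like the tin, take the one that is farthest from the robot's base at the start.

How it is judged:
On the way, in this order (a step that is already met when the one before it is completed fails the run):
1. the lever is at idle (value of joint lever below 0.12 rad), for 0.2 s.
2. all plugs are packed as a honeycomb in the tin, the lever still at idle (horizontal distance between plug_yellow and tin below 0.012 m and z of plug_yellow in the frame of tin between 0.05 and 0.06 m and angle between each of plug_yellow, plug1, plug2, plug3, plug4, plug5, plug6's own z axis and vertical below 0.1 rad and horizontal distance between each of plug_yellow, plug1, plug2, plug3, plug4, plug5, plug6 and tin below 0.074 m and z of plug1 in the frame of tin between 0.05 and 0.06 m and z of plug2 in the frame of tin between 0.05 and 0.06 m and z of plug3 in the frame of tin between 0.05 and 0.06 m and z of plug4 in the frame of tin between 0.05 and 0.06 m and z of plug5 in the frame of tin between 0.05 and 0.06 m and z of plug6 in the frame of tin between 0.05 and 0.06 m and horizontal distance between each of plug1, plug2, plug3, plug4, plug5, plug6 and plug_yellow below 0.071 m and (horizontal distance between plug1 and plug2 below 0.071 m or horizontal distance between plug1 and plug2 above 0.098 m) and (horizontal distance between plug1 and plug3 below 0.071 m or horizontal distance between plug1 and plug3 above 0.098 m) and (horizontal distance between plug1 and plug4 below 0.071 m or horizontal distance between plug1 and plug4 above 0.098 m) and (horizontal distance between plug1 and plug5 below 0.071 m or horizontal distance between plug1 and plug5 above 0.098 m) and (horizontal distance between plug1 and plug6 below 0.071 m or horizontal distance between plug1 and plug6 above 0.098 m) and (horizontal distance between plug2 and plug3 below 0.071 m or horizontal distance between plug2 and plug3 above 0.098 m) and (horizontal distance between plug2 and plug4 below 0.071 m or horizontal distance between plug2 and plug4 above 0.098 m) and (horizontal distance between plug2 and plug5 below 0.071 m or horizontal distance between plug2 and plug5 above 0.098 m) and (horizontal distance between plug2 and plug6 below 0.071 m or horizontal distance between plug2 and plug6 above 0.098 m) and (horizontal distance between plug3 and plug4 below 0.071 m or horizontal distance between plug3 and plug4 above 0.098 m) and (horizontal distance between plug3 and plug5 below 0.071 m or horizontal distance between plug3 and plug5 above 0.098 m) and (horizontal distance between plug3 and plug6 below 0.071 m or horizontal distance between plug3 and plug6 above 0.098 m) and (horizontal distance between plug4 and plug5 below 0.071 m or horizontal distance between plug4 and plug5 above 0.098 m) and (horizontal distance between plug4 and plug6 below 0.071 m or horizontal distance between plug4 and plug6 above 0.098 m) and (horizontal distance between plug5 and plug6 below 0.071 m or horizontal distance between plug5 and plug6 above 0.098 m) and value of joint lever below 0.12 rad), for 0.2 s.
3. the lever points at the green clip (angle between the z axis of lever_knob and the z axis of clip_mark, either way round below 0.09 rad), for 0.2 s.
At the end, for the whole second after the job is handed in: Every plug flat on the tin floor (5 mm, 0.1 rad), at rest; yellow within 12 mm of the tin's centre; each grey centre within 71 mm of the yellow; any two grey centres under 71 mm or over 98 mm apart (honeycomb: 60-66, 104-114); lever within 0.09 rad of the clip. Idle: lever below 0.12 rad (horizontal distance between plug_yellow and tin below 0.012 m and z of plug_yellow in the frame of tin between 0.05 and 0.06 m and angle between each of plug_yellow, plug1, plug2, plug3, plug4, plug5, plug6's own z axis and vertical below 0.1 rad and horizontal distance between each of plug_yellow, plug1, plug2, plug3, plug4, plug5, plug6 and tin below 0.074 m and z of plug1 in the frame of tin between 0.05 and 0.06 m and z of plug2 in the frame of tin between 0.05 and 0.06 m and z of plug3 in the frame of tin between 0.05 and 0.06 m and z of plug4 in the frame of tin between 0.05 and 0.06 m and z of plug5 in the frame of tin between 0.05 and 0.06 m and z of plug6 in the frame of tin between 0.05 and 0.06 m and horizontal distance between each of plug1, plug2, plug3, plug4, plug5, plug6 and plug_yellow below 0.071 m and (horizontal distance between plug1 and plug2 below 0.071 m or horizontal distance between plug1 and plug2 above 0.098 m) and (horizontal distance between plug1 and plug3 below 0.071 m or horizontal distance between plug1 and plug3 above 0.098 m) and (horizontal distance between plug1 and plug4 below 0.071 m or horizontal distance between plug1 and plug4 above 0.098 m) and (horizontal distance between plug1 and plug5 below 0.071 m or horizontal distance between plug1 and plug5 above 0.098 m) and (horizontal distance between plug1 and plug6 below 0.071 m or horizontal distance between plug1 and plug6 above 0.098 m) and (horizontal distance between plug2 and plug3 below 0.071 m or horizontal distance between plug2 and plug3 above 0.098 m) and (horizontal distance between plug2 and plug4 below 0.071 m or horizontal distance between plug2 and plug4 above 0.098 m) and (horizontal distance between plug2 and plug5 below 0.071 m or horizontal distance between plug2 and plug5 above 0.098 m) and (horizontal distance between plug2 and plug6 below 0.071 m or horizontal distance between plug2 and plug6 above 0.098 m) and (horizontal distance between plug3 and plug4 below 0.071 m or horizontal distance between plug3 and plug4 above 0.098 m) and (horizontal distance between plug3 and plug5 below 0.071 m or horizontal distance between plug3 and plug5 above 0.098 m) and (horizontal distance between plug3 and plug6 below 0.071 m or horizontal distance between plug3 and plug6 above 0.098 m) and (horizontal distance between plug4 and plug5 below 0.071 m or horizontal distance between plug4 and plug5 above 0.098 m) and (horizontal distance between plug4 and plug6 below 0.071 m or horizontal distance between plug4 and plug6 above 0.098 m) and (horizontal distance between plug5 and plug6 below 0.071 m or horizontal distance between plug5 and plug6 above 0.098 m) and angle between the z axis of lever_knob and the z axis of clip_mark, either way round below 0.09 rad and linear speed of each of plug_yellow, plug1, plug2, plug3, plug4, plug5, plug6 below 0.02 m/s and velocity of joint lever between -0.05 and 0.05 rad/s); the robot touches nothing.
It fails at once if the jar is pushed more than 3 cm or tipped (distance of jar from where it was at the start of the episode above 0.03 m or angle between jar's own z axis and vertical above 0.4 rad).
It fails at once if the pipe bend is pushed more than 3 cm or tipped (distance of elbow from where it was at the start of the episode above 0.03 m or angle between elbow's own z axis and vertical above 0.4 rad).
It fails at once if the can is pushed more than 3 cm or tipped (distance of paint_can from where it was at the start of the episode above 0.03 m or angle between paint_can's own z axis and vertical above 0.4 rad).
Of plug1, plug2, plug3, plug4, plug5, plug6 only 4 to 6 are there at a start; the rules pass over those that are not, and their reading is None.
At some moment in a run one of plug_yellow, plug1, plug2, plug3, plug4, plug5, plug6 may be knocked a few centimetres aside while the robot is not near it.
It also fails if it takes over 210 s, if anything falls off the work surface, if the arm or the gripper's body presses on something with over 40 N, if the wrist force passes 120 N, or if a joint passes its speed limit or range.

## Robot

A 6-joint arm with a two-finger parallel gripper is mounted at the origin on the work surface. World frame = base frame: x ahead of the robot, y to its left, z up, the work surface at z = 0. Lengths are in m, angles in rad, forces in N, time in s.
With the tool pointing down it reaches from about 0.375 to 0.9 m from the base axis. Payload 3.1 kg.
Tool frame: the origin (TCP) lies between the finger pads; the fingertips stand 22 mm ahead of it and the grasp point (between the pads) lies 3 mm ahead of it; z points along the fingers, y is the line along which they close (so a half turn about z gives the same grasp; the last joint's range is limited). The gripper opens to 87 mm and grips with 3 to 60 N. Pads are 19 mm wide; open, the fingers measure 117 mm over their backs; the gripper's body (75 mm by 190 mm) begins 51 mm behind the grasp point.
Start: joints at [1.155, 0.527, 1.433, -0, 1.181, -0.178], TCP at [0.147, 0.607, 0.245] pointing down, gripper open.
Joint ranges: [-3.08, 3.08], [-0.75, 2.2], [0.22, 2.44], [-1.43, 4.57], [0, 2.65], [-2.85, 2.85]. Speed limits (rad/s): [2.79, 2.79, 3.14, 3.14, 3.14, 3.14].

## Interface

Orientations are given as a unit quaternion [x, y, z, w].
In Python, from rig import get_obs, camera, get_calibration, hand_in, cut_out gives the robot as it stands.
- The arm moves only by the shell command python3 -m inch 'ROWS' [OPENING] [FORCE]. ROWS is JSON, one flat list of numbers, 6 for each row, row after row: the shift along the tool's x, y, z scaled (see below), then the turn, a rotation vector about the tool's x, y, z scaled (see below). A call has 1 to 20 rows; each row is the pose to reach, as a shift and turn from the pose commanded when the call began, along the tool's axes at that moment; what a row does not reach only later rows make up. The controller multiplies each number of a shift by 0.08 m and each number of a turn by 90 degrees. A row lasts 1/12 s, in which the tool goes at most 41.7 mm and 7.16 degrees, less where a joint would pass 70% of its speed; a pose out of reach is approached as far as the arm can. A call with a number of a shift or a turn outside -1 to 1 is refused whole. A call with a gripper value outside its range is refused whole. OPENING is the finger opening in mm, from 0 to 87, set as the call begins (- or left out, the last holds). The fingers move at their own pace and stop on an object; FORCE is the grip in N (left out, the last holds). Time passes only in rows, so rows that repeat a pose let the fingers close. It gives the time, the measured TCP pose, the force, the opening and the grip force at its end, in the units of the state.
- get_obs(): the state, without advancing time (a new reading comes with each control period).
- camera(name): name is "scene" or "top" or "wrist"; returns the picture (480x640x3 uint8, red, green, blue); there is no depth.
- get_calibration(name): a dict with "vertical_fov" (degrees; the focal length in pixels is half the picture's height over the tangent of half this angle, whatever the lens; pixels are square), "cx", "cy" (the principal point, pixels), "T" (4x4, takes a point from camera to world coordinates). Camera axes: x right, y down, z forward; pixel columns grow to the right and rows downward; lengths in m; the calibration is good to about 2 mm. A picture is of the moment at which its call begins: read the wrist's pose just before it. get_calibration takes no time and is no camera call; for the wrist camera it gives the pose at the moment of the call.
- hand_in(): hands the job in; it is judged then, once.
Trained networks look in the newest picture that a camera, given by its name, has taken for a name from the list of things; names that differ only in an ending like _2 or _b are one class to them, and where a whole thing is asked for, a point or a joint stands for the part that bears it (a point fixed in the world has none). Each returns a list of dicts, best first, with "conf" (0 to 1); they miss things now and then, are a little off and sometimes report something else, mostly with a low value. They report only what shows in the picture. A call takes as long as a camera call. They do not tell look-alikes from the thing itself.
- cut_out(camera, thing): "region" (480x640 bool, what is visible of it) and "bbox" ([left, top, right, bottom] in pixels, round what is visible of it).
The state is a dict: "time": time; "q": joint angles; "joint_velocities": joint speeds; "joint_torque": joint torques, N m; "position": TCP position; "tool_rot": TCP orientation; "ft_force": force on the tool from outside, world axes, zero at the start; "moment": the same for the moment, N m; "grip_width": finger opening in m; "grip_force": force on a finger pad.
Only numpy, scipy, OpenCV 4.12 (cv2) and the standard library are available. Lean on these libraries where they do the work, as an engineer would, in place of code of your own. Each camera call takes 0.05 s, during which the arm holds its last target. There are 200 camera calls.

## Working session

There is one attempt and no reset: what is moved stays moved. The work goes in short steps, Python scripts to look and compute and a shell command to move; the robot and the scene stay as the last step left them, time stands still between calls to the robot, and variables do not carry over. Pictures are saved under pics/ and viewed, at most 16 in all, crops included, and the job is handed in when it is done.

```bash
ls; mkdir -p pics; cat > h.py <<'E'
import numpy as np, cv2
from rig import get_obs, camera, get_calibration, cut_out
from scipy.spatial.transform import Rotation as R
def snap(n,f=None):
    im=camera(n)
    if f: cv2.imwrite('pics/'+f,im[:,:,::-1])
    return im
def ray(n,u,v,z,c=None):
    c=c or get_calibration(n); T=np.array(c['T']); f=240/np.tan(np.radians(c['vertical_fov'])/2)
    d=T[:3,:3]@np.array([(u-c['cx'])/f,(v-c['cy'])/f,1]); o=T[:3,3]
    return o+d*(z-o[2])/d[2]
def proj(n,P,c=None):
    c=c or get_calibration(n); T=np.array(c['T']); f=240/np.tan(np.radians(c['vertical_fov'])/2)
    p=(np.array(P)-T[:3,3])@T[:3,:3]
    return np.array([c['cx']+f*p[0]/p[2],c['cy']+f*p[1]/p[2]])
E
python3 - <<'E'
from h import *
o=get_obs(); print({k:np.round(v,3) for k,v in o.items()})
for n in ['scene','top','wrist']:
    snap(n,n+'0.png'); c=get_calibration(n); print(n,{k:np.round(v,3) for k,v in c.items()})
for n in ['top','scene']:
    for t in ['tin','plug_yellow','plug1','tray','lever_knob','clip_mark','jar','elbow','paint_can']:
        print(n,t,[(round(d['conf'],2),d['bbox']) for d in cut_out(n,t)])
E
```

```text
pics
{'time': np.float64(0.0), 'q': array([ 1.155,  0.528,  1.434,  0.   ,  1.181, -0.179]), 'joint_velocities': array([ 0.002, -0.001, -0.001, -0.001, -0.002,  0.   ]), 'joint_torque': array([-1.0000e-03, -4.4004e+01, -1.7659e+01,  6.3000e-02,  5.8000e-02,
       -0.0000e+00]), 'position': array([0.147, 0.607, 0.244]), 'tool_rot': array([ 0.119,  0.993, -0.001, -0.   ]), 'ft_force': array([ 0.352, -0.239,  0.532]), 'moment': array([ 0.03 , -0.031,  0.046]), 'grip_force': np.float64(0.0), 'grip_width': np.float64(0.087)}
scene {'vertical_fov': np.float64(48.551), 'cx': np.float64(327.491), 'cy': np.float64(236.415), 'T': array([[ 0.419,  0.558, -0.716,  1.45 ],
       [ 0.908, -0.243,  0.341, -0.444],
       [ 0.016, -0.793, -0.609,  0.857],
       [ 0.   ,  0.   ,  0.   ,  1.   ]])}
top {'vertical_fov': np.float64(48.711), 'cx': np.float64(318.069), 'cy': np.float64(241.922), 'T': array([[ 0.016, -0.993,  0.115,  0.435],
       [-1.   , -0.015,  0.016, -0.013],
       [-0.014, -0.115, -0.993,  1.086],
       [ 0.   ,  0.   ,  0.   ,  1.   ]])}
wrist {'vertical_fov': np.float64(67.86
[... 472 characters left out ...]
37.1, 441.3, 266.7]), (0.59, [480.8, 235.9, 509.5, 265.7]), (0.59, [445.7, 237.8, 478.0, 265.1]), (0.57, [417.9, 306.9, 446.7, 333.1]), (0.55, [472.8, 128.9, 523.2, 178.6]), (0.3, [404.8, 227.2, 521.6, 342.7])]
top tray [(0.56, [403.8, 228.8, 519.8, 343.0])]
top lever_knob [(0.6, [146.4, 252.0, 175.6, 272.9]), (0.38, [479.6, 237.2, 509.1, 266.5])]
top clip_mark [(0.58, [148.8, 247.5, 180.0, 256.5])]
top jar [(0.89, [394.3, 112.4, 431.0, 154.4])]
top elbow [(0.69, [175.6, 109.6, 261.2, 149.3])]
top paint_can [(0.84, [469.0, 127.6, 524.5, 178.0])]
scene tin []
scene plug_yellow []
scene plug1 []
scene tray []
scene lever_knob []
scene clip_mark []
scene jar []
scene elbow []
scene paint_can []
```

View pics/top0.png

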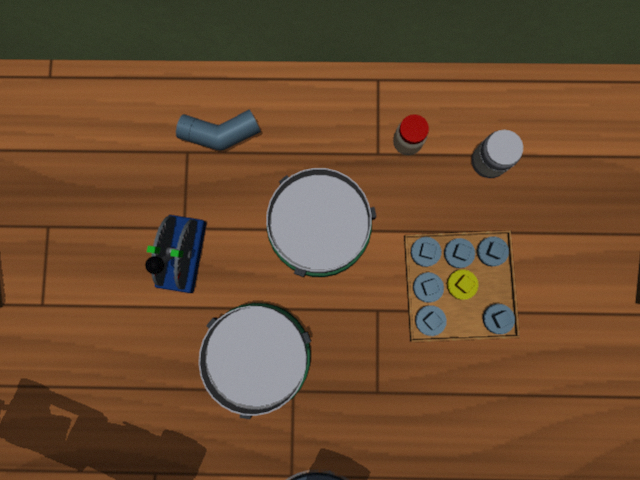

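View pics/scene0.png

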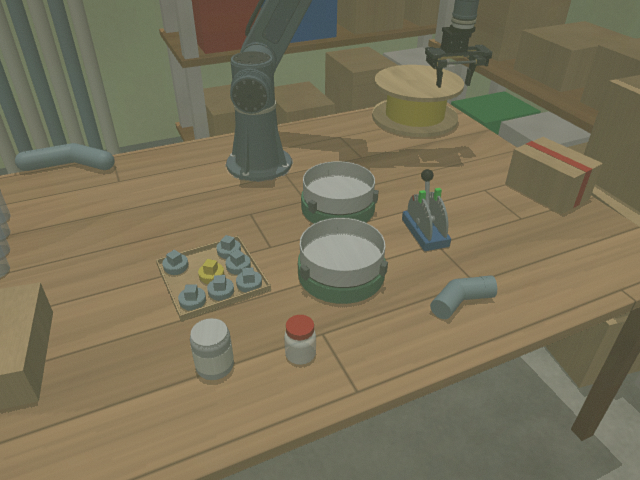

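```bash
python3 - <<'E'
from h import *
q=lambda u,v,z:np.round(ray('top',u,v,z)[:2],3)
for nm,u,v,z in [('tin',319,222,.1),('tin2',255,360,.1),('knob',155,265,.16),('clipL',152,250,.12),('clipR',174,253,.12),('y',463,284,.02)]: print(nm,q(u,v,z))
print('foot',[q(u,v,.03) for u,v in [(206,218),(193,292),(157,289),(170,215)]])
print('tray',[q(u,v,.018) for u,v in [(405,235),(511,232),(517,336),(411,341)]])
for n in['jar','elbow','paint_can']:
  pass
print('jar',q(410,140,0),'can',q(490,165,0),'elbow',q(220,135,0.02))
im=cv2.imread('pics/scene0.png')[150:270,370:490]; a=cv2.resize(im,(600,600),interpolation=cv2.INTER_CUBIC)
cv2.imwrite('pics/lev0.png',a)
E
```

```text
tin [0.586 0.001]
tin2 [0.33  0.114]
knob [0.497 0.287]
clipL [0.527 0.307]
clipR [0.522 0.266]
y [ 0.477 -0.287]
foot [array([0.602, 0.231]), array([0.453, 0.251]), array([0.458, 0.323]), array([0.607, 0.304])]
tray [array([ 0.575, -0.172]), array([ 0.584, -0.386]), array([ 0.377, -0.392]), array([ 0.363, -0.183])]
jar [ 0.779 -0.186] can [ 0.727 -0.352] elbow [0.778 0.211]
```

View pics/lev0.png

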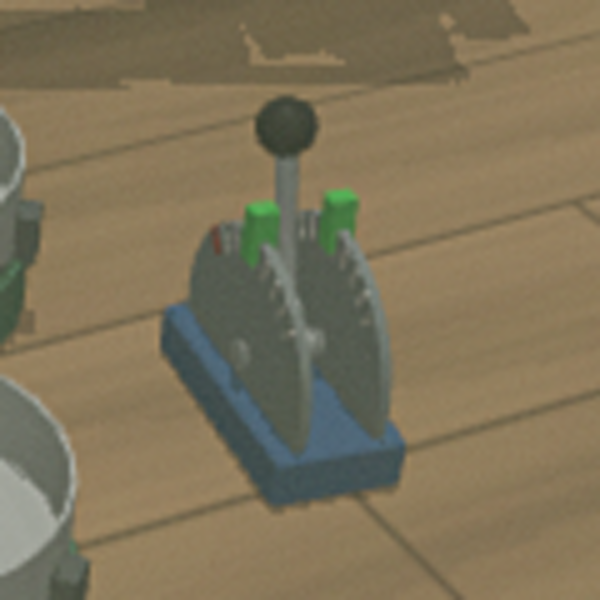

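```bash
cat >> h.py <<'E'
def yaw(Rm): return np.arctan2(Rm[1,1],Rm[0,1])
def plan(wps, start=None):
    """wps: (x,y,z,yaw of tool y or None); prints calls (tool-frame steps) for each"""
    o=get_obs(); Rm=R.from_quat(o['tool_rot']).as_matrix()
    p,a=(np.array(o['position']),yaw(Rm)) if start is None else (np.array(start[:3]),start[3])
    for w in wps:
        t=np.array(w[:3],float); b=a if w[3] is None else w[3]
        n=max(1,int(np.ceil(np.abs(rot(a).T@(t-p)).max()/.08)),int(np.ceil(abs(b-a)/(np.pi/2))))
        for k in range(n):
            d=rot(a).T@((t-p)/(n-k)); da=(b-a)/(n-k)
            d=np.round(d/.08,3); w_=np.round(-da/(np.pi/2),3)
            nr=max(np.linalg.norm(d)*80/41.7,abs(w_)*90/7.16)
            print(list(map(float,d)),'tz',float(w_),'rows>=%.1f'%nr,end=' ; ')
            p=p+rot(a)@d*.08; a=a-w_*np.pi/2
        print('->',np.round(p,4),round(a,3))
def rot(a):
    y=np.array([np.cos(a),np.sin(a),0]); z=np.array([0,0,-1.]); return np.c_[np.cross(y,z),y,z]
E
for i in 1 2 3 4; do python3 -m inch '[-0.995,-0.575,-0.14,0,0,0,-0.995,-0.575,-0.14,0,0,0,-0.995,-0.575,-0.14,0,0,0]'; done
python3 -m inch '[-0.995,-0.575,-0.14,0,0,-0.069,-0.995,-0.575,-0.14,0,0,-0.069,-0.995,-0.575,-0.14,0,0,-0.069,-0.995,-0.575,-0.14,0,0,-0.069,-0.995,-0.575,-0.14,0,0,-0.069,-0.995,-0.575,-0.14,0,0,-0.069]'
python3 - <<'E'
from h import *
print(snap('wrist','w1.png').shape)
o=get_obs();print(o['time'],o['position'],yaw(R.from_quat(o['tool_rot']).as_matrix()))
for t in ['lever_knob','clip_mark','throttle_hinge']:
    for d in cut_out('wrist',t):
        v,u=np.nonzero(d['region']); print(t,d['conf'],d['bbox'],u.mean(),v.mean())
E
```

```text
time: 1.3
position: [0.2168, 0.541, 0.2563]
tool_rot: [0.12, 0.993, -0.001, 0.001]
ft_force: [-0.2, -1.1, -0.2]
grip_width: 0.0866
grip_force: 0.0
time: 1.55
position: [0.2839, 0.4777, 0.2678]
tool_rot: [0.12, 0.993, -0.0, 0.001]
ft_force: [1.8, 1.0, 0.4]
grip_width: 0.0869
grip_force: 0.0
time: 1.8
position: [0.3508, 0.4146, 0.2791]
tool_rot: [0.121, 0.993, 0.0, 0.002]
ft_force: [0.4, 0.5, -0.5]
grip_width: 0.0872
grip_force: 0.0
time: 2.05
position: [0.4176, 0.3512, 0.2903]
tool_rot: [0.121, 0.993, 0.0, 0.002]
ft_force: [0.2, 1.5, 0.8]
grip_width: 0.0873
grip_force: 0.0
time: 2.55
position: [0.4781, 0.2913, 0.3001]
tool_rot: [0.064, 0.998, 0.0, -0.001]
ft_force: [-0.8, -0.4, -0.5]
grip_width: 0.0874
grip_force: 0.0
(480, 640, 3)
2.6 [0.47800228 0.2914347  0.30013012] 1.4431554074166162
lever_knob 0.73 [305.5, 233.9, 341.5, 272.7] 324.5479797979798 253.0648148148148
clip_mark 0.68 [294.0, 256.6, 360.2, 275.0] 324.4238532110092 268.1706422018349
throttle_hinge 0.81 [293.4, 177.7, 357.2, 309.1] 323.749636483807 240.2207534699273
```

View pics/w1.png

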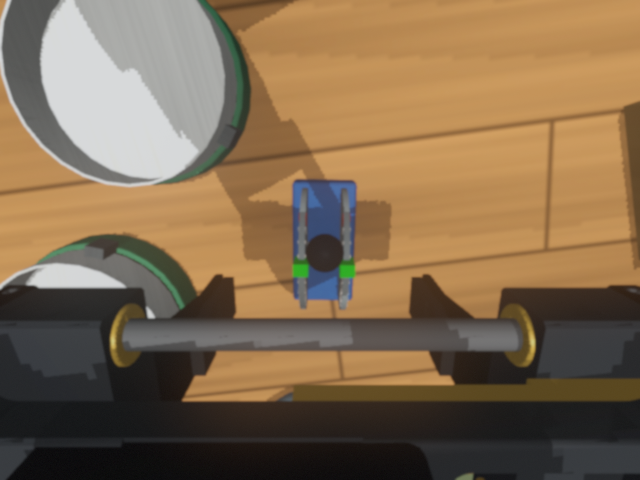

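```bash
python3 - <<'E'
from h import *
from scipy.optimize import least_squares
for f in ['top0','w1']:
    im=cv2.imread(f'pics/{f}.png').astype(int); b,g,r=im[...,0],im[...,1],im[...,2]
    m=((g>1.8*r)&(g>1.8*b)&(g>110)).astype(np.uint8)
    n,_,st,ce=cv2.connectedComponentsWithStats(m)
    print(f,[(s[4],ce[i].round(1),s[:4]) for i,s in enumerate(st) if i and s[4]>8])
cw=get_calibration('wrist'); ct=get_calibration('top')
q=lambda u,v,z:ray('wrist',u,v,z,cw)[:2]
print('foot w',[q(u,v,.03).round(3) for u,v in [(293,182),(356,182),(354,300),(294,300)]])
def geo(s): 
    h=np.array([s[0],s[1],.045]); X=np.array([np.cos(s[2]),np.sin(s[2]),0]);Z=np.array([0,0,1.])
    d=lambda t:np.sin(t-.8)*X+np.cos(t-.8)*Z
    return h,X,d
def res(s):
    h,X,d=geo(s); Y=np.array([-X[1],X[0],0]); r=[]
    k=h+.12*d(s[3]); r+=list(proj('wrist',k,cw)-[324.5,253.1]); r+=list(1.5*(proj('top',k,ct)-[155,265]))
    for c,n,px in [(cw,'wrist',[(293,182),(356,182),(354,300),(294,300)]),(ct,'top',[(193,292),(157,289),(170,215),(206,218)])]:
        for (i,j),p in zip([(-1,-1),(-1,1),(1,1),(1,-1)],px):
            P=h+i*.075*X+j*.0375*Y; P[2]=.03; r+=list((proj(n,P,c)-p)*.7)
    return r
s=least_squares(res,[.53,.277,-.13,.5]).x; print(s, np.round(res(s),1))
h,X,d=geo(s); print('knob',h+.12*d(s[3]),'idle',h+.12*d(0))
for t in np.arange(.4,1.3,.1): print(round(t,1),[np.round(proj(n,h+rr*d(t),c),0) for rr in(.07,.08,.09) for n,c in(('wrist',cw),('top',ct))])
E
```

```text
top0 [(np.int32(47), array([150.7, 248.9]), array([147, 246,   8,   7], dtype=int32)), (np.int32(48), array([174.3, 252.7]), array([171, 249,   8,   8], dtype=int32))]
w1 [(np.int32(201), array([300.3, 269.5]), array([293, 263,  16,  14], dtype=int32)), (np.int32(197), array([346.5, 270.4]), array([339, 264,  16,  14], dtype=int32))]
foot w [array([0.451, 0.261]), array([0.46 , 0.333]), array([0.607, 0.315]), array([0.598, 0.24 ])]
[ 0.52950909  0.28514671 -0.12936248  0.51820541] [-1.8  0.2 -1.8  0.1 -2.2  0.1 -0.6  0.1 -1.4  0.8 -0.9  0.8 -2.4  0.8
 -3.  -0.9 -2.8 -0.6 -2.5  1. ]
knob [0.49641833 0.28945145 0.16026695] idle [0.44414564 0.29625155 0.12860481]
0.4 [array([323., 242.]), array([163., 264.]), array([323., 241.]), array([161., 266.]), array([323., 240.]), array([159., 267.])]
0.5 [array([323., 250.]), array([163., 260.]), array([323., 250.]), array([162., 261.]), array([323., 250.]), array([160., 263.])]
0.6 [array([323., 257.]), array([164., 256.]), array([323., 258.]), array([162., 257.]), array([323., 260.]), array([160., 258.])]
0.7 [array([323., 264.]), array([164., 253.]), array([323., 267.]), array([163., 253.]), array([323., 269.]), array([161., 253.])]
0.8 [array([323., 271.]), array([165., 249.]), array([323., 275.]), array([163., 248.]), array([323., 279.]), array([162., 248.])]
0.9 [array([323., 277.]), array([166., 245.]), array([323., 282.]), array([164., 244.]), array([323., 287.]), array([163., 243.])]
1.0 [array([322., 283.]), array([166., 242.]), array([323., 289.]), array([165., 240.]), array([323., 296.]), array([164., 238.])]
1.1 [array([322., 289.]), array([167., 238.]), array([322., 296.]), array([166., 236.]), array([323., 303.]), array([165., 234.])]
1.2 [array([322., 294.]), array([168., 235.]), array([322., 301.]), array([167., 232.]), array([322., 309.]), array([166., 229.])]
```

```bash
python3 -m inch '[-0.115,-0.002,0.85,0,0,0,-0.24,-0.002,0.95,0,0,0,-0.24,-0.002,0.95,0,0,0]' 60
python3 -m inch '[0,0,0.45,0,0,0,0,0,0.76,0,0,0,0,0,0.76,0,0,0,0,0,0.76,0,0,0]'
python3 -m inch '[0,0,0,0,0,0,0,0,0,0,0,0,0,0,0,0,0,0,0,0,0,0,0,0,0,0,0,0,0,0,0,0,0,0,0,0]' 20 20
python3 -m inch '[0.08,0,0.03,0,0,0,0.166,0,0.059,0,0,0,0.23,0,0.09,0,0,0,0.301,0,0.124,0,0,0,0.37,0,0.163,0,0,0,0.43,0,0.203,0,0,0,0.49,0,0.248,0,0,0,0.549,0,0.294,0,0,0,0.6,0,0.34,0,0,0,0.64,0,0.378,0,0,0,0.64,0,0.378,0,0,0,0.64,0,0.378,0,0,0]'
```

```text
time: 3.0
position: [0.4961, 0.2865, 0.218]
tool_rot: [0.064, 0.998, -0.002, -0.005]
ft_force: [0.0, -0.5, -1.0]
grip_width: 0.0744
grip_force: 0.0
time: 3.33
position: [0.4981, 0.2878, 0.1642]
tool_rot: [0.064, 0.998, -0.0, -0.001]
ft_force: [0.6, -1.2, -0.2]
grip_width: 0.0609
grip_force: 0.0
time: 3.83
position: [0.4997, 0.29, 0.165]
tool_rot: [0.066, 0.998, 0.003, 0.001]
ft_force: [-0.8, 7.8, 2.1]
grip_width: 0.0307
grip_force: 20.0
time: 4.83
position: [0.4494, 0.2972, 0.1348]
tool_rot: [0.066, 0.998, 0.003, 0.002]
ft_force: [-1.4, 8.7, 1.2]
grip_width: 0.0305
grip_force: 20.0
```

```bash
python3 -m inch '[0.04,0,0.035,0,0,0,0.07,0,0.065,0,0,0,0.07,0,0.065,0,0,0,0.07,0,0.065,0,0,0]'

```

```text
time: 5.17
position: [0.4467, 0.2977, 0.1317]
tool_rot: [0.065, 0.998, 0.004, 0.005]
ft_force: [0.3, 5.6, 12.4]
grip_width: 0.0307
grip_force: 20.1
```

```bash
python3 -m inch '[0,0,0,0,0,0,0,0,0,0,0,0,0,0,0,0,0,0]' 70
python3 -m inch '[0,0,-0.5,0,0,0,0,0,-1,0,0,0]'
python3 - <<'E'
from h import *
plan([(.5,.28,.30,None),(.59,.0,.30,np.pi/2),(.5,-.28,.30,np.pi/2)])
E
```

```text
time: 5.42
position: [0.4423, 0.2947, 0.1286]
tool_rot: [0.065, 0.998, -0.0, -0.0]
ft_force: [-0.4, 0.1, -0.3]
grip_width: 0.0433
grip_force: 0.0
time: 5.58
position: [0.4398, 0.2934, 0.2057]
tool_rot: [0.065, 0.998, -0.003, -0.005]
ft_force: [1.2, 0.6, 0.2]
grip_width: 0.0563
grip_force: 0.0
[-0.384, -0.034, -0.59] tz -0.0 rows>=1.4 ; [-0.384, -0.034, -0.589] tz -0.0 rows>=1.4 ; -> [0.5  0.28 0.3 ] 1.441
[-0.392, -0.831, -0.0] tz -0.021 rows>=1.8 ; [-0.364, -0.844, -0.0] tz -0.021 rows>=1.8 ; [-0.336, -0.856, -0.0] tz -0.02 rows>=1.8 ; [-0.31, -0.865, -0.0] tz -0.021 rows>=1.8 ; -> [0.59 0.   0.3 ] 1.572
[0.282, -0.875, -0.0] tz 0.0 rows>=1.8 ; [0.282, -0.875, -0.0] tz 0.0 rows>=1.8 ; [0.282, -0.875, -0.0] tz 0.0 rows>=1.8 ; [0.282, -0.875, -0.0] tz 0.0 rows>=1.8 ; -> [ 0.5  -0.28  0.3 ] 1.572
```

```bash
python3 -m inch '[-0.77,-0.07,-0.9,0,0,0,-0.77,-0.07,-0.98,0,0,0,-0.77,-0.07,-0.98,0,0,0,-0.77,-0.07,-0.98,0,0,0]' 60 >/dev/null
for i in 1 2 3; do python3 -m inch '[-0.39,-0.84,0,0,0,-0.021,-0.39,-0.84,0,0,0,-0.021]' >/dev/null; done
python3 -m inch '[-0.31,-0.865,0,0,0,-0.021,-0.31,-0.865,0,0,0,-0.021,-0.31,-0.865,0,0,0,-0.021,-0.31,-0.865,0,0,0,-0.021]' 
python3 - <<'E'
from h import *
o=get_obs();print(o['position'],yaw(R.from_quat(o['tool_rot']).as_matrix()))
snap('wrist','w2.png'); c=get_calibration('wrist')
np.save('cw2.npy',c['T'])
for d in cut_out('wrist','tin'):
    v,u=np.nonzero(d['region']); print(d['conf'],d['bbox'],u.mean(),v.mean())
E
for i in 1 2 3; do python3 -m inch '[0.282,-0.875,0,0,0,0,0.282,-0.875,0,0,0,0]' >/dev/null; done
python3 -m inch '[0.282,-0.875,0,0,0,0,0.282,-0.875,0,0,0,0,0.282,-0.875,0,0,0,0,0.282,-0.875,0,0,0,0]'
python3 - <<'E'
from h import *
o=get_obs();print(o['position'],yaw(R.from_quat(o['tool_rot']).as_matrix()))
snap('wrist','w3.png'); c=get_calibration('wrist')
np.save('cw3.npy',c['T'])
for t in ['plug1','plug_yellow']:
  for d in cut_out('wrist',t):
    v,u=np.nonzero(d['region']); print(t,round(d['conf'],2),d['bbox'],ray('wrist',u.mean(),v.mean(),.028,c)[:2].round(4))
snap('top','top1.png')
cv2.imwrite('pics/both.png',np.vstack([cv2.resize(cv2.imread('pics/w2.png'),(400,300)),cv2.resize(cv2.imread('pics/w3.png'),(400,300))]))
E
```

```text
time: 6.75
position: [0.5976, 0.0006, 0.2841]
tool_rot: [0.0, 1.0, 0.001, -0.003]
ft_force: [-0.1, 0.5, 0.1]
grip_width: 0.06
grip_force: 0.0
[5.97625133e-01 5.54530447e-04 2.84108169e-01] 1.5698017517627176
0.92 [356.8, 0.0, 548.1, 48.9] 442.05719008264464 19.337685950413224
0.83 [216.8, 91.4, 435.2, 309.9] 326.8816593387769 202.85033974761606
0.47 [38.0, 124.4, 103.6, 181.2] 70.3424850404787 150.71312917986626
time: 7.68
position: [0.509, -0.2778, 0.286]
tool_rot: [-0.001, 1.0, 0.001, -0.001]
ft_force: [-0.7, -0.2, -0.8]
grip_width: 0.0601
grip_force: 0.0
[ 0.50904982 -0.27782464  0.28604942] 1.5719526752118385
plug1 0.97 [240.5, 202.3, 294.8, 257.4] [ 0.5393 -0.3412]
plug1 0.8 [354.1, 139.7, 407.1, 198.0] [ 0.4669 -0.2138]
plug1 0.74 [226.1, 79.5, 283.9, 139.3] [ 0.4084 -0.3498]
plug1 0.73 [348.0, 70.2, 408.0, 136.8] [ 0.4027 -0.2181]
plug1 0.71 [293.4, 201.7, 348.5, 254.1] [ 0.5353 -0.2755]
plug1 0.61 [350.6, 203.2, 405.4, 254.2] [ 0.537  -0.2098]
plug_yellow 0.56 [291.6, 144.4, 344.0, 197.3] [ 0.4739 -0.2809]
```

View pics/both.png

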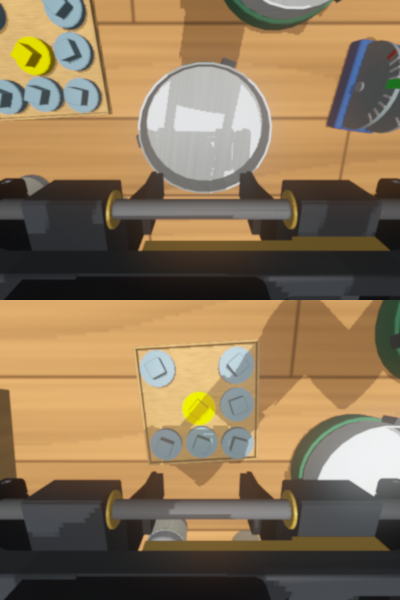

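```bash
cat >> h.py <<'E'
from scipy.optimize import minimize
def projs(P,c):
    T=np.array(c['T']); f=240/np.tan(np.radians(c['vertical_fov'])/2)
    p=(P-T[:3,3])@T[:3,:3]; return np.c_[c['cx']+f*p[:,0]/p[:,2],c['cy']+f*p[:,1]/p[:,2]].astype(np.float32)
def grad(im):
    g=np.zeros(im.shape[:2],np.float32)
    b=cv2.GaussianBlur(im.astype(np.float32),(0,0),1.0)
    for k in range(3): g=np.maximum(g,np.hypot(cv2.Sobel(b[...,k],5,1,0),cv2.Sobel(b[...,k],5,0,1)))
    return np.minimum(g,120)
def samp(g,P,c):
    q=projs(P,c); return cv2.remap(g,q[None,:,0],q[None,:,1],cv2.INTER_LINEAR)[0].mean()
tt=np.linspace(0,2*np.pi,120,endpoint=False)
def circ(x,y,z,r): return np.c_[x+r*np.cos(tt),y+r*np.sin(tt),0*tt+z]
u_=np.linspace(-.013,.013,30); sq=np.vstack([np.c_[u_,0*u_+.013],np.c_[u_,0*u_-.013],np.c_[0*u_+.013,u_],np.c_[0*u_-.013,u_]])
def sqr(x,y,z,a): c,s=np.cos(a),np.sin(a); return np.c_[x+c*sq[:,0]-s*sq[:,1],y+s*sq[:,0]+c*sq[:,1],0*sq[:,0]+z]
def fitplug(g,c,x,y,z0):
    f=lambda s:-(samp(g,circ(s[0],s[1],z0+.02,.03),c)+samp(g,sqr(s[0],s[1],z0+.044,s[2]*10),c))
    best=min((minimize(f,[x,y,a/10],method='Nelder-Mead',options=dict(initial_simplex=np.array([[x,y,a/10],[x+.004,y,a/10],[x,y+.004,a/10],[x,y,a/10+.02]]))) for a in np.arange(0,1.57,.2)),key=lambda r:r.fun)
    return best.x[0],best.x[1],(best.x[2]*10)%(np.pi/2),-best.fun
E
cat > fit.py <<'E'
from h import *
import sys
c2=get_calibration('wrist'); c2['T']=np.load('cw2.npy'); c3=dict(c2); c3['T']=np.load('cw3.npy'); ct=get_calibration('top')
i2=cv2.imread('pics/w2.png');i3=cv2.imread('pics/w3.png');it=cv2.imread('pics/top1.png')
for im,c in((i2,c2),(it,ct)):
    g=grad(im); r=min((minimize(lambda s:-(samp(g,circ(s[0],s[1],.1,.0985),c)+samp(g,circ(s[0],s[1],.055,.096),c)),[x,y],method='Nelder-Mead',options=dict(initial_simplex=[[x,y],[x+.006,y],[x,y+.006]])) for x in(.57,.58,.59,.6) for y in(-.01,0,.01)),key=lambda r:r.fun); print('tin',r.x.round(4),r.fun)
g=grad(i3); gt=grad(it); out=[]
for x,y in [(.474,-.281),(.539,-.341),(.467,-.214),(.408,-.35),(.403,-.218),(.535,-.2755),(.537,-.21)]:
    p=fitplug(g,c3,x,y,.004); pt=fitplug(gt,ct,p[0],p[1],.004); out.append(p); print(np.round(p,4),np.round(pt,3))
    for q in projs(np.vstack([sqr(*p[:2],.048,p[2]),circ(*p[:2],.024,.03)]),c3): i3[int(q[1]+.5),int(q[0]+.5)]=(0,0,255)
np.save('plugs.npy',out)
cv2.imwrite('pics/fit.png',cv2.resize(i3[60:270,210:430],None,fx=2.7,fy=2.7,interpolation=cv2.INTER_CUBIC))
E
python3 fit.py
```

```text
tin [0.5896 0.0073] -226.75991821289062
tin [0.59   0.0019] -233.5013427734375
[  0.4746  -0.2814   0.6722 166.1963] [  0.476  -0.285   0.205 189.266]
[  0.5424  -0.3428   1.2533 148.487 ] [  0.554  -0.348   0.978 104.54 ]
[  0.4679  -0.2129   0.6439 148.6643] [  0.471  -0.218   0.32  148.823]
[  0.408   -0.3522   0.4592 185.213 ] [ 0.417 -0.351  0.322 80.622]
[  0.4024  -0.2171   0.8308 162.7693] [  0.405  -0.221   0.244 181.254]
[  0.538   -0.2752   1.2267 152.2148] [  0.52   -0.246   1.447 165.743]
[  0.5398  -0.2084   1.3467 189.2322] [  0.542  -0.212   0.611 161.251]
```

View pics/fit.png

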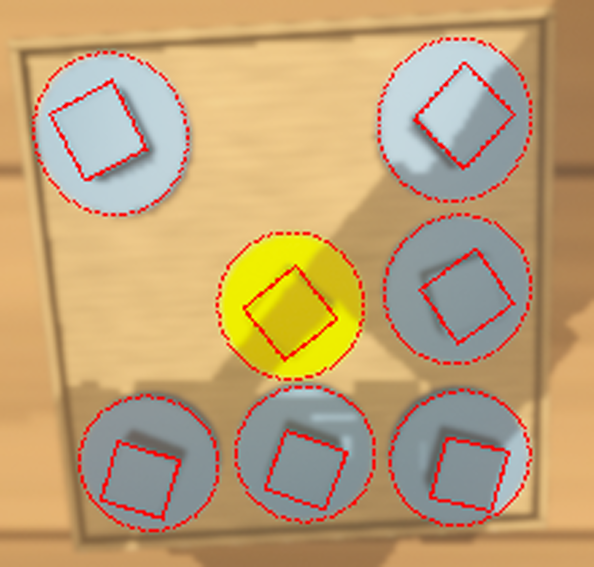

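```bash
python3 - <<'E'
from h import *
print(get_obs()['q'].round(2) if hasattr(get_obs()['q'],'round') else get_obs()['q'])
plan([(.4746,-.2814,.12,.672),(.4746,-.2814,.05,None),(.4746,-.2814,.18,None),(.5896,.0073,.18,None),(.5896,.0073,.102,None),(.5896,.0073,.18,None)])
E
```

```text
[-0.69  0.42  1.5   0.    1.22 -2.27]
[0.148, -0.022, 0.694] tz 0.192 rows>=2.4 ; [0.135, -0.064, 0.694] tz 0.192 rows>=2.4 ; [0.109, -0.101, 0.693] tz 0.192 rows>=2.4 ; -> [ 0.4746 -0.2814  0.12  ] 0.671
[0.0, -0.001, 0.875] tz -0.0 rows>=1.7 ; -> [ 0.4746 -0.2814  0.05  ] 0.671
[0.0, 0.0, -0.812] tz -0.0 rows>=1.6 ; [0.0, 0.0, -0.813] tz -0.0 rows>=1.6 ; -> [ 0.4746 -0.2814  0.18  ] 0.671
[0.483, 0.843, 0.0] tz -0.0 rows>=1.9 ; [0.483, 0.843, 0.0] tz -0.0 rows>=1.9 ; [0.483, 0.842, 0.0] tz -0.0 rows>=1.9 ; [0.483, 0.843, 0.0] tz -0.0 rows>=1.9 ; -> [0.5896 0.0073 0.18  ] 0.671
[-0.0, -0.0, 0.975] tz -0.0 rows>=1.9 ; -> [0.5896 0.0073 0.102 ] 0.671
[-0.0, -0.0, -0.975] tz -0.0 rows>=1.9 ; -> [0.5896 0.0073 0.18  ] 0.671
```

```bash

python3 -m inch '[0.148,-0.022,0.694,0,0,0.192,0.148,-0.022,0.694,0,0,0.192,0.148,-0.022,0.694,0,0,0.192]' 42 >/dev/null
python3 -m inch '[0.135,-0.064,0.694,0,0,0.192,0.135,-0.064,0.694,0,0,0.192,0.135,-0.064,0.694,0,0,0.192]' >/dev/null
python3 -m inch '[0.109,-0.101,0.694,0,0,0.192,0.109,-0.101,0.694,0,0,0.192,0.109,-0.101,0.694,0,0,0.192,0.109,-0.101,0.694,0,0,0.192,0.109,-0.101,0.694,0,0,0.192,0.109,-0.101,0.694,0,0,0.192]'
python3 - <<'E'
from h import *
print(yaw(R.from_quat(get_obs()['tool_rot']).as_matrix()))
plan([(.4746,-.2814,.0495,.672)])
E
```

```text
time: 8.88
position: [0.4753, -0.2833, 0.1209]
tool_rot: [0.435, 0.901, -0.0, 0.001]
ft_force: [0.5, 0.2, -0.2]
grip_width: 0.0419
grip_force: 0.0
0.6713498610212469
[0.024, 0.008, 0.892] tz -0.0 rows>=1.7 ; -> [ 0.4746 -0.2814  0.0495] 0.671
```

```bash

python3 -m inch '[0.024,0.01,0.4,0,0,0,0.024,0.01,0.7,0,0,0,0.024,0.01,0.892,0,0,0,0.024,0.01,0.892,0,0,0,0.024,0.01,0.892,0,0,0]'
python3 -m inch '[0,0,0,0,0,0,0,0,0,0,0,0,0,0,0,0,0,0,0,0,0,0,0,0,0,0,0,0,0,0]' 20 30
python3 -m inch '[0,0,-0.4,0,0,0,0,0,-0.8,0,0,0,0,0,-0.8,0,0,0]' >/dev/null
python3 -m inch '[0,0,-0.8,0,0,0,0,0,-0.8,0,0,0]'
for i in 1 2 3; do python3 -m inch '[0.483,0.843,0,0,0,0,0.483,0.843,0,0,0,0]' >/dev/null; done
python3 -m inch '[0.483,0.843,0,0,0,0,0.483,0.843,0,0,0,0,0.483,0.843,0,0,0,0,0.483,0.843,0,0,0,0,0.483,0.843,0,0,0,0]'
python3 - <<'E'
from h import *
plan([(.5896,.0073,.102,None)])
E
```

```text
time: 9.3
position: [0.4743, -0.2816, 0.0489]
tool_rot: [0.435, 0.9, -0.0, 0.0]
ft_force: [-0.6, -0.9, 0.1]
grip_width: 0.0421
grip_force: 0.0
time: 9.72
position: [0.4743, -0.282, 0.0496]
tool_rot: [0.436, 0.9, -0.0, 0.001]
ft_force: [0.4, 0.3, 4.2]
grip_width: 0.0288
grip_force: 28.2
time: 10.13
position: [0.4735, -0.2815, 0.1774]
tool_rot: [0.436, 0.9, 0.0, -0.001]
ft_force: [0.5, -0.0, -1.1]
grip_width: 0.0279
grip_force: 28.4
time: 11.05
position: [0.5889, 0.0068, 0.1761]
tool_rot: [0.436, 0.9, -0.001, -0.001]
ft_force: [-0.1, -0.8, -1.7]
grip_width: 0.0256
grip_force: 29.9
[-0.001, 0.011, 0.926] tz -0.0 rows>=1.8 ; -> [0.5896 0.0073 0.102 ] 0.67
```

```bash

python3 -m inch '[0,0.008,0.5,0,0,0,0,0.008,0.8,0,0,0,0,0.008,0.92,0,0,0,0,0.008,0.92,0,0,0,0,0.008,0.92,0,0,0]'
python3 -m inch '[0,0,0,0,0,0,0,0,0,0,0,0,0,0,0,0,0,0,0,0,0,0,0,0]' 42
python3 -m inch '[0,0,-0.5,0,0,0,0,0,-1,0,0,0,0,0,-1,0,0,0]' >/dev/null
python3 -m inch '[0,0,-0.7,0,0,-0.2,0,0,-0.8,0,0,-0.3,0,0,-1,0,0,-0.3,0,0,-1,0,0,-0.3,0,0,-1,0,0,-0.3,0,0,-1,0,0,-0.3,0,0,-1,0,0,-0.3]'
python3 -m inch '[0,0,-0.2,0,0,-0.273,0,0,-0.2,0,0,-0.273,0,0,-0.2,0,0,-0.273,0,0,-0.2,0,0,-0.273,0,0,-0.2,0,0,-0.273,0,0,-0.2,0,0,-0.273]'
cat > look.py <<'E'
from h import *
import sys
# look at tin & plugs in it: python look.py name  x,y guesses...
o=get_obs();print(o['position'],yaw(R.from_quat(o['tool_rot']).as_matrix()))
im=snap('wrist',sys.argv[1]+'.png')[:,:,::-1].copy(); c=get_calibration('wrist'); g=grad(im)
r=min((minimize(lambda s:-samp(g,circ(s[0],s[1],.1,.0985),c),[x,y],method='Nelder-Mead',options=dict(initial_simplex=[[x,y],[x+.006,y],[x,y+.006]])) for x in(.58,.59,.6) for y in(-.005,.005,.015)),key=lambda r:r.fun); print('tin',r.x.round(4),r.fun)
ps=[circ(*r.x,.1,.0985)]
for a in sys.argv[2:]:
    x,y=map(float,a.split(',')); p=fitplug(g,c,x,y,.055); print(np.round(p,4)); ps+=[sqr(*p[:2],.099,p[2]),circ(*p[:2],.075,.03)]
for q in projs(np.vstack(ps),c):
    if 0<=q[1]<479 and 0<=q[0]<639: im[int(q[1]+.5),int(q[0]+.5)]=(0,0,255)
cv2.imwrite('pics/'+sys.argv[1]+'f.png',im[:400])
E
python3 look.py t1 .5896,.0073
```

```text
time: 11.47
position: [0.5897, 0.0055, 0.103]
tool_rot: [0.437, 0.899, -0.0, -0.0]
ft_force: [0.4, -0.6, -1.0]
grip_width: 0.0256
grip_force: 30.0
time: 11.8
position: [0.5904, 0.007, 0.1038]
tool_rot: [0.436, 0.9, 0.0, 0.001]
ft_force: [0.1, 0.1, 0.8]
grip_width: 0.0402
grip_force: 0.0
time: 12.63
position: [0.5896, 0.0074, 0.2626]
tool_rot: [0.215, 0.977, -0.0, -0.001]
ft_force: [-0.6, -0.3, -0.1]
grip_width: 0.042
grip_force: 0.0
time: 13.13
position: [0.5898, 0.0073, 0.2783]
tool_rot: [0.002, 1.0, 0.0, -0.001]
ft_force: [-0.9, 0.6, -0.7]
grip_width: 0.0419
grip_force: 0.0
[0.58975156 0.00729407 0.27831898] 1.5659712896593256
tin [0.5901 0.0053] -105.68245697021484
[5.939000e-01 8.000000e-04 6.480000e-01 1.742876e+02]
```

View pics/t1f.png

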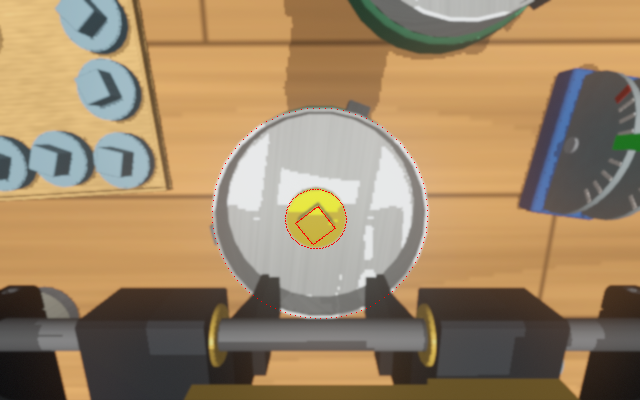

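```bash

python3 -m inch '[0,0,0.2,0,0,0.08,0,0,0.4,0,0,0.16,0,0,0.6,0,0,0.24,0,0,0.8,0,0,0.32,0,0,1,0,0,0.4,0,0,1,0,0,0.48,0,0,1,0,0,0.56,0,0,1,0,0,0.584,0,0,1,0,0,0.584]' 60 >/dev/null
python3 - <<'E'
from h import *
plan([(.590,.0055,.1005,.648),(.590,.0055,.1005,-.923)])
E
```

```text
[-0.009, -0.007, 0.613] tz 0.0 rows>=1.2 ; [-0.008, -0.006, 0.614] tz 0.001 rows>=1.2 ; -> [0.59   0.0055 0.1005] 0.647
[-0.0, -0.0, -0.0] tz 1.0 rows>=12.6 ; -> [0.59   0.0055 0.1005] -0.923
```

```bash

python3 -m inch '[-0.017,-0.013,0.5,0,0,0,-0.017,-0.013,0.9,0,0,0,-0.017,-0.013,0.9,0,0,0]' >/dev/null
python3 -m inch '[0,0,0.2,0,0,0,0,0,0.327,0,0,0,0,0,0.327,0,0,0,0,0,0.327,0,0,0]'
python3 -m inch '[0,0,0,0,0,0,0,0,0,0,0,0,0,0,0,0,0,0,0,0,0,0,0,0,0,0,0,0,0,0,0,0,0,0,0,0,0,0,0,0,0,0,0,0,0,0,0,0]' 20 10
python3 -m inch '[0,0,0,0,0,0,0,0,0,0,0,0,0,0,0,0,0,0,0,0,0,0,0,0]' 60
python3 -m inch '[0,0,0,0,0,0.08,0,0,0,0,0,0.16,0,0,0,0,0,0.24,0,0,0,0,0,0.32,0,0,0,0,0,0.4,0,0,0,0,0,0.48,0,0,0,0,0,0.56,0,0,0,0,0,0.64,0,0,0,0,0,0.72,0,0,0,0,0,0.8,0,0,0,0,0,0.88,0,0,0,0,0,0.96,0,0,0,0,0,1,0,0,0,0,0,1,0,0,0,0,0,1]' 
python3 -m inch '[0,0,0,0,0,0,0,0,0,0,0,0,0,0,0,0,0,0,0,0,0,0,0,0,0,0,0,0,0,0,0,0,0,0,0,0,0,0,0,0,0,0,0,0,0,0,0,0]' 20
python3 -m inch '[0,0,0,0,0,0,0,0,0,0,0,0,0,0,0,0,0,0]' 60 >/dev/null
python3 -m inch '[0,0,-0.5,0,0,0,0,0,-1,0,0,0,0,0,-1,0,0,0]' >/dev/null
python3 -m inch '[0,0,-0.5,0,0,0,0,0,-1,0,0,0,0,0,-1,0,0,0,0,0,-1,0,0,0,0,0,-1,0,0,0]'
python3 look.py t2 .591,.004
```

```text
time: 14.52
position: [0.5903, 0.0055, 0.1015]
tool_rot: [0.444, 0.896, -0.0, -0.0]
ft_force: [0.0, -0.6, -0.4]
grip_width: 0.0596
grip_force: 0.0
time: 15.18
position: [0.5902, 0.0055, 0.1012]
tool_rot: [0.444, 0.896, 0.0, 0.0]
ft_force: [0.6, 0.6, 2.2]
grip_width: 0.0261
grip_force: 10.0
time: 15.52
position: [0.59, 0.0055, 0.1009]
tool_rot: [0.444, 0.896, -0.0, -0.0]
ft_force: [1.2, -0.4, 0.6]
grip_width: 0.045
grip_force: 0.0
time: 16.77
position: [0.5901, 0.0055, 0.1009]
tool_rot: [0.947, 0.321, -0.0, -0.0]
ft_force: [0.1, -0.5, -0.5]
grip_width: 0.0599
grip_force: 0.0
time: 17.43
position: [0.5904, 0.0054, 0.1011]
tool_rot: [0.947, 0.32, 0.0, 0.0]
ft_force: [0.4, 0.1, -0.5]
grip_width: 0.026
grip_force: 10.0
time: 18.35
position: [0.5896, 0.0057, 0.2608]
tool_rot: [0.947, 0.32, -0.0, -0.0]
ft_force: [-0.6, 0.6, -1.5]
grip_width: 0.0597
grip_force: 0.0
[0.58956022 0.00567612 0.26082634] -0.9194182468269625
tin [0.5891 0.006 ] -97.37638092041016
[5.890000e-01 6.400000e-03 6.968000e-01 1.820123e+02]
```

```bash
cat > asg.py <<'E'
from h import *
from scipy.optimize import linear_sum_assignment as lsa
P=np.load('plugs.npy')[1:]; best=None
wrap=lambda a,m:(a+m/2)%m-m/2
for f0 in np.arange(0,np.pi/3,.03):
    phi=f0+np.arange(6)*np.pi/3
    M=np.array([[abs(wrap(ph+np.pi/2-p[2],np.pi/2)) for ph in phi] for p in P]); i,j=lsa(M)
    if best is None or M[i,j].sum()<best[0]: best=(M[i,j].sum(),f0,j)
s,f0,j=best; print(s,f0,j)
C=np.array([.5902,.0055]); out=[]
for p,k in zip(P,j):
    phi=f0+k*np.pi/3; pl=wrap(phi+np.pi/2,np.pi)
    g=pl-wrap(pl-p[2],np.pi/2)
    S=C+.063*np.array([np.cos(phi),np.sin(phi)]); out.append([*p[:2],g,*S,pl]); print(np.round(out[-1],3))
np.save('jobs.npy',out)
E
python3 asg.py
cat > job.py <<'E'
from h import *
import sys
x,y,g,sx,sy,pl=np.load('jobs.npy')[int(sys.argv[1])]
o=get_obs(); a=yaw(R.from_quat(o['tool_rot']).as_matrix()); print(o['position'],a,o['time'])
g1=min((g-np.pi/2,g+np.pi/2),key=lambda v:abs(v-a)+5*(abs(v)>2))
plan([(x,y,.13,g1),(x,y,.05,g1),(x,y,.05,g),(x,y,.18,g),(sx,sy,.18,pl),(sx,sy,.101,pl),(sx,sy,.18,pl)])
E
python3 job.py 0
```

```text
0.8967433047035827 0.18 [1 2 0 5 4 3]
[ 0.542 -0.343 -0.318  0.611  0.065 -0.344]
[ 0.468 -0.213  0.644  0.549  0.054  0.704]
[ 0.408 -0.352 -1.112  0.652  0.017 -1.391]
[ 0.402 -0.217  0.831  0.631 -0.043  0.704]
[ 0.538 -0.275 -0.344  0.569 -0.054 -0.344]
[ 0.54  -0.208 -1.795  0.528 -0.006 -1.391]
[0.58903915 0.0057434  0.25985685] -0.919405692034817 18.4
[-0.776, 0.778, 0.406] tz 0.154 rows>=2.2 ; [-0.568, 0.941, 0.406] tz 0.154 rows>=2.2 ; [-0.325, 1.05, 0.406] tz 0.154 rows>=2.2 ; [-0.065, 1.097, 0.405] tz 0.155 rows>=2.2 ; -> [ 0.5424 -0.3428  0.13  ] -1.889
[-0.0, -0.0, 0.5] tz -0.0 rows>=1.0 ; [-0.0, -0.0, 0.5] tz -0.0 rows>=1.0 ; -> [ 0.5424 -0.3428  0.05  ] -1.889
[-0.0, -0.0, 0.0] tz -0.5 rows>=6.3 ; [-0.0, -0.0, 0.0] tz -0.5 rows>=6.3 ; -> [ 0.5424 -0.3428  0.05  ] -0.318
[0.0, -0.0, -0.812] tz -0.0 rows>=1.6 ; [0.0, -0.0, -0.813] tz -0.0 rows>=1.6 ; -> [ 0.5424 -0.3428  0.18  ] -0.318
[0.852, -0.129, 0.0] tz 0.003 rows>=1.7 ; [0.851, -0.133, 0.0] tz 0.003 rows>=1.7 ; [0.85, -0.137, 0.0] tz 0.003 rows>=1.7 ; [0.85, -0.14, 0.0] tz 0.002 rows>=1.7 ; [0.849, -0.143, 0.0] tz 0.003 rows>=1.7 ; [0.849, -0.148, 0.0] tz 0.002 rows>=1.7 ; -> [0.6114 0.0648 0.18  ] -0.343
[0.0, 0.0, 0.988] tz 0.0 rows>=1.9 ; -> [0.6114 0.0648 0.101 ] -0.343
[0.0, 0.0, -0.988] tz 0.0 rows>=1.9 ; -> [0.6114 0.0648 0.18  ] -0.343
```

```bash
sed -i 's/np.abs(rot(a).T@(t-p)).max()\/.08/np.linalg.norm(t-p)\/.0795/' h.py; python3 job.py 0|head -2
```

```text
[0.58903915 0.0057434  0.25985685] -0.919405692034817 18.4
[-0.621, 0.622, 0.325] tz 0.123 rows>=1.8 ; [-0.49, 0.73, 0.325] tz 0.123 rows>=1.8 ; [-0.341, 0.81, 0.324] tz 0.124 rows>=1.8 ; [-0.177, 0.861, 0.325] tz 0.123 rows>=1.8 ; [-0.009, 0.88, 0.324] tz 0.124 rows>=1.8 ; -> [ 0.5424 -0.3428  0.13  ] -1.889
```

```bash

python3 -m inch '[-0.621,0.622,0.325,0,0,0.123,-0.621,0.622,0.325,0,0,0.123]' 50 >/dev/null
python3 -m inch '[-0.49,0.73,0.325,0,0,0.123,-0.49,0.73,0.325,0,0,0.123]' >/dev/null
python3 -m inch '[-0.341,0.81,0.325,0,0,0.123,-0.341,0.81,0.325,0,0,0.123]' >/dev/null
python3 -m inch '[-0.177,0.861,0.325,0,0,0.123,-0.177,0.861,0.325,0,0,0.123]' >/dev/null
python3 -m inch '[-0.009,0.88,0.325,0,0,0.124,-0.009,0.88,0.325,0,0,0.124,-0.009,0.88,0.325,0,0,0.124]' >/dev/null
python3 -m inch '[0,0,0.5,0,0,0,0,0,0.9,0,0,0,0,0,1,0,0,0,0,0,1,0,0,0]'
python3 -m inch '[0,0,0,0,0,0,0,0,0,0,0,0,0,0,0,0,0,0,0,0,0,0,0,0,0,0,0,0,0,0,0,0,0,0,0,0,0,0,0,0,0,0]' 20 10
python3 -m inch '[0,0,0,0,0,0,0,0,0,0,0,0,0,0,0,0,0,0,0,0,0,0,0,0]' 50 >/dev/null
python3 -m inch '[0,0,0,0,0,-0.15,0,0,0,0,0,-0.3,0,0,0,0,0,-0.45,0,0,0,0,0,-0.6,0,0,0,0,0,-0.75,0,0,0,0,0,-0.9,0,0,0,0,0,-1,0,0,0,0,0,-1,0,0,0,0,0,-1,0,0,0,0,0,-1,0,0,0,0,0,-1,0,0,0,0,0,-1,0,0,0,0,0,-1,0,0,0,0,0,-1,0,0,0,0,0,-1]'
python3 -m inch '[0,0,0,0,0,0,0,0,0,0,0,0,0,0,0,0,0,0,0,0,0,0,0,0,0,0,0,0,0,0,0,0,0,0,0,0,0,0,0,0,0,0]' 20 30
python3 -m inch '[0,0,-0.4,0,0,0,0,0,-0.8,0,0,0,0,0,-0.8,0,0,0]' >/dev/null
python3 -m inch '[0,0,-0.5,0,0,0,0,0,-0.82,0,0,0,0,0,-0.82,0,0,0,0,0,-0.82,0,0,0]'
python3 job.py 0 | tail -3
```

```text
time: 19.65
position: [0.5413, -0.341, 0.0483]
tool_rot: [0.988, -0.157, -0.003, -0.002]
ft_force: [0.5, 0.5, 0.5]
grip_width: 0.0501
grip_force: 0.0
time: 20.23
position: [0.544, -0.3432, 0.0514]
tool_rot: [0.988, -0.157, 0.0, 0.0]
ft_force: [0.7, 0.2, 1.3]
grip_width: 0.0263
grip_force: 9.8
time: 21.82
position: [0.5436, -0.3431, 0.051]
tool_rot: [0.81, 0.586, -0.0, -0.0]
ft_force: [0.0, 0.5, -0.1]
grip_width: 0.0503
grip_force: 0.0
time: 22.4
position: [0.5436, -0.343, 0.051]
tool_rot: [0.81, 0.587, -0.0, -0.0]
ft_force: [-0.9, 0.1, 0.8]
grip_width: 0.0262
grip_force: 29.9
time: 22.98
position: [0.5444, -0.3437, 0.1821]
tool_rot: [0.81, 0.587, 0.0, 0.002]
ft_force: [-0.8, 1.0, -1.5]
grip_width: 0.0257
grip_force: 29.9
[0.852, -0.129, 0.0] tz 0.003 rows>=1.7 ; [0.851, -0.133, 0.0] tz 0.003 rows>=1.7 ; [0.85, -0.137, 0.0] tz 0.003 rows>=1.7 ; [0.85, -0.141, 0.0] tz 0.002 rows>=1.7 ; [0.849, -0.143, 0.0] tz 0.003 rows>=1.7 ; [0.849, -0.147, 0.0] tz 0.002 rows>=1.7 ; -> [0.6114 0.0649 0.18  ] -0.343
[-0.0, 0.0, 0.988] tz 0.0 rows>=1.9 ; -> [0.6114 0.0649 0.101 ] -0.343
[-0.0, 0.0, -0.988] tz 0.0 rows>=1.9 ; -> [0.6114 0.0649 0.18  ] -0.343
```

```bash
cat > pl.py <<'E'
from h import *
import sys
x,y,g,sx,sy,pl=np.load('jobs.npy')[int(sys.argv[1])]; h=float(sys.argv[2])
plan([(sx,sy,h,pl)])
E
for i in 1 2 3 4 5; do python3 -m inch '[0.85,-0.137,0,0,0,0.003,0.85,-0.137,0,0,0,0.003]'>/dev/null; done
python3 -m inch '[0.837,-0.147,0,0,0,0.002,0.837,-0.147,0,0,0,0.002,0.837,-0.147,0,0,0,0.002,0.837,-0.147,0,0,0,0.002,0.837,-0.147,0,0,0,0.002]'
python3 pl.py 0 .1025
```

```text
time: 24.23
position: [0.6107, 0.0634, 0.179]
tool_rot: [0.817, 0.576, -0.001, -0.001]
ft_force: [0.2, -0.3, -1.4]
grip_width: 0.0258
grip_force: 29.9
[0.02, 0.003, 0.956] tz 0.001 rows>=1.8 ; -> [0.6114 0.0648 0.1025] -0.344
```

```bash

python3 -m inch '[0.015,0.002,0.4,0,0,0,0.015,0.002,0.7,0,0,0,0.015,0.002,0.9,0,0,0,0.015,0.002,0.956,0,0,0,0.015,0.002,0.956,0,0,0,0.015,0.002,0.956,0,0,0]'
python3 -m inch '[0,0,0,0,0,0,0,0,0,0,0,0,0,0,0,0,0,0,0,0,0,0,0,0]' 44
python3 -m inch '[0,0,-0.5,0,0,0,0,0,-1,0,0,0,0,0,-1,0,0,0,0,0,-1,0,0,0]' 
python3 job.py 1; python3 -c "
from h import *
snap('top','top2.png')"
```

```text
time: 24.73
position: [0.6122, 0.0632, 0.1039]
tool_rot: [0.818, 0.575, -0.0, -0.0]
ft_force: [0.6, -0.7, -0.7]
grip_width: 0.0258
grip_force: 29.9
time: 25.07
position: [0.6126, 0.0645, 0.1046]
tool_rot: [0.817, 0.576, 0.0, 0.0]
ft_force: [-0.1, 0.8, -0.5]
grip_width: 0.0414
grip_force: 0.0
time: 25.4
position: [0.6144, 0.0647, 0.1873]
tool_rot: [0.817, 0.576, 0.003, 0.002]
ft_force: [-0.0, 0.5, -0.5]
grip_width: 0.0437
grip_force: 0.0
[0.61439604 0.06467544 0.18726554] -0.34280391031807145 25.4
[-0.777, -0.112, 0.143] tz 0.074 rows>=1.5 ; [-0.784, -0.021, 0.143] tz 0.074 rows>=1.5 ; [-0.781, 0.07, 0.143] tz 0.075 rows>=1.5 ; [-0.768, 0.162, 0.143] tz 0.074 rows>=1.5 ; [-0.743, 0.25, 0.144] tz 0.075 rows>=1.5 ; -> [ 0.468  -0.2128  0.13  ] -0.927
[-0.0, -0.0, 0.5] tz -0.0 rows>=1.0 ; [-0.0, -0.0, 0.5] tz -0.0 rows>=1.0 ; -> [ 0.468  -0.2128  0.05  ] -0.927
[-0.0, -0.0, -0.0] tz -0.5 rows>=6.3 ; [-0.0, -0.0, -0.0] tz -0.5 rows>=6.3 ; -> [ 0.468  -0.2128  0.05  ] 0.644
[0.0, -0.0, -0.813] tz -0.0 rows>=1.6 ; [0.0, -0.0, -0.812] tz -0.0 rows>=1.6 ; -> [ 0.468  -0.2128  0.18  ] 0.644
[0.513, 0.703, -0.0] tz -0.01 rows>=1.7 ; [0.502, 0.711, -0.0] tz -0.009 rows>=1.7 ; [0.492, 0.718, -0.0] tz -0.01 rows>=1.7 ; [0.48, 0.727, -0.0] tz -0.009 rows>=1.7 ; -> [0.5495 0.0535 0.18  ] 0.703
[0.0, -0.0, 0.987] tz -0.0 rows>=1.9 ; -> [0.5495 0.0535 0.101 ] 0.703
[0.0, -0.0, -0.987] tz -0.0 rows>=1.9 ; -> [0.5495 0.0535 0.18  ] 0.703
```

```bash

python3 -m inch '[-0.777,-0.112,0.143,0,0,0.074,-0.777,-0.112,0.143,0,0,0.074]' 50 >/dev/null
python3 -m inch '[-0.784,-0.021,0.143,0,0,0.074,-0.784,-0.021,0.143,0,0,0.074]' >/dev/null
python3 -m inch '[-0.781,0.07,0.143,0,0,0.075,-0.781,0.07,0.143,0,0,0.075]' >/dev/null
python3 -m inch '[-0.768,0.162,0.143,0,0,0.074,-0.768,0.162,0.143,0,0,0.074]' >/dev/null
python3 -m inch '[-0.743,0.25,0.144,0,0,0.075,-0.743,0.25,0.144,0,0,0.075,-0.743,0.25,0.144,0,0,0.075]' >/dev/null
python3 -m inch '[0,0,0.5,0,0,0,0,0,0.9,0,0,0,0,0,1,0,0,0,0,0,1,0,0,0]'
python3 -m inch '[0,0,0,0,0,0,0,0,0,0,0,0,0,0,0,0,0,0,0,0,0,0,0,0,0,0,0,0,0,0,0,0,0,0,0,0,0,0,0,0,0,0]' 20 10
python3 -m inch '[0,0,0,0,0,0,0,0,0,0,0,0,0,0,0,0,0,0,0,0,0,0,0,0]' 50 >/dev/null
python3 -m inch '[0,0,0,0,0,-0.15,0,0,0,0,0,-0.3,0,0,0,0,0,-0.45,0,0,0,0,0,-0.6,0,0,0,0,0,-0.75,0,0,0,0,0,-0.9,0,0,0,0,0,-1,0,0,0,0,0,-1,0,0,0,0,0,-1,0,0,0,0,0,-1,0,0,0,0,0,-1,0,0,0,0,0,-1,0,0,0,0,0,-1,0,0,0,0,0,-1,0,0,0,0,0,-1]' >/dev/null
python3 -m inch '[0,0,0,0,0,0,0,0,0,0,0,0,0,0,0,0,0,0,0,0,0,0,0,0,0,0,0,0,0,0,0,0,0,0,0,0,0,0,0,0,0,0]' 20 30
python3 -m inch '[0,0,-0.4,0,0,0,0,0,-0.8,0,0,0,0,0,-0.8,0,0,0]' >/dev/null
python3 -m inch '[0,0,-0.5,0,0,0,0,0,-0.82,0,0,0,0,0,-0.82,0,0,0,0,0,-0.82,0,0,0,0,0,-0.82,0,0,0]'
python3 pl.py 1 .18
for i in 1 2; do python3 -m inch '[0.508,0.707,0,0,0,-0.01,0.508,0.707,0,0,0,-0.01]'>/dev/null; done
python3 -m inch '[0.49,0.72,0,0,0,-0.01,0.49,0.72,0,0,0,-0.01]'>/dev/null
python3 -m inch '[0.48,0.725,0,0,0,-0.01,0.48,0.725,0,0,0,-0.01,0.48,0.725,0,0,0,-0.01,0.48,0.725,0,0,0,-0.01,0.48,0.725,0,0,0,-0.01]'
python3 pl.py 1 .101
```

```text
time: 26.7
position: [0.4658, -0.213, 0.0466]
tool_rot: [0.949, 0.317, -0.0, 0.0]
ft_force: [-2.4, -1.6, 4.9]
grip_width: 0.05
grip_force: 2.4
time: 27.28
position: [0.4651, -0.2119, 0.0468]
tool_rot: [0.949, 0.316, -0.001, -0.001]
ft_force: [-1.7, 2.1, 4.1]
grip_width: 0.0468
grip_force: 10.5
time: 29.45
position: [0.4658, -0.2129, 0.0469]
tool_rot: [0.447, 0.894, -0.0, 0.0]
ft_force: [-0.1, -0.6, -0.3]
grip_width: 0.0272
grip_force: 28.7
time: 30.12
position: [0.4651, -0.2122, 0.1756]
tool_rot: [0.447, 0.894, 0.0, -0.001]
ft_force: [-0.2, 0.2, -2.2]
grip_width: 0.0274
grip_force: 28.7
[0.506, 0.709, -0.014] tz -0.01 rows>=1.7 ; [0.495, 0.717, -0.014] tz -0.009 rows>=1.7 ; [0.485, 0.724, -0.013] tz -0.01 rows>=1.7 ; [0.474, 0.732, -0.014] tz -0.009 rows>=1.7 ; -> [0.5495 0.0536 0.18  ] 0.703
time: 31.03
position: [0.546, 0.0534, 0.1749]
tool_rot: [0.419, 0.908, -0.001, -0.002]
ft_force: [-0.2, -0.8, -1.2]
grip_width: 0.0278
grip_force: 28.7
[-0.027, 0.034, 0.923] tz 0.002 rows>=1.8 ; -> [0.5494 0.0536 0.101 ] 0.704
```

```bash
python3 - <<'E'
from h import *
t=snap('top','top3.png'); w=snap('wrist','w4.png')
a=cv2.resize(t[130:350,260:530],(600,489)); b=cv2.resize(w[120:420,170:500],(200,182))
cv2.imwrite('pics/c3.png',cv2.resize(t[150:350,260:530],(800,593),interpolation=cv2.INTER_CUBIC)[:,:,::-1])
cv2.imwrite('pics/w4s.png',w[:,:,::-1])
E
```

```text
(no output)
```

View pics/w4s.png

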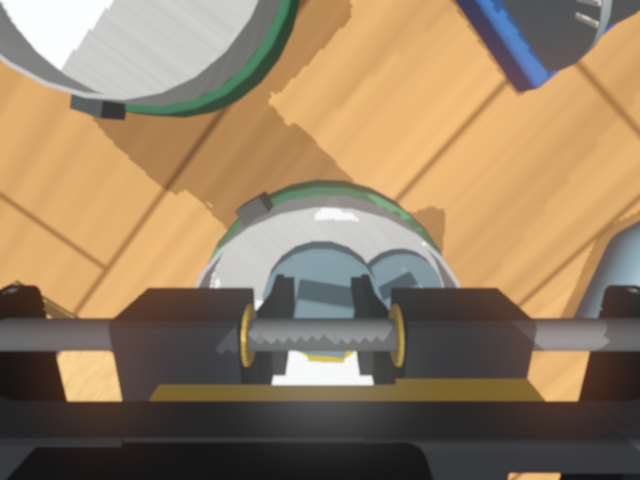

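View pics/c3.png

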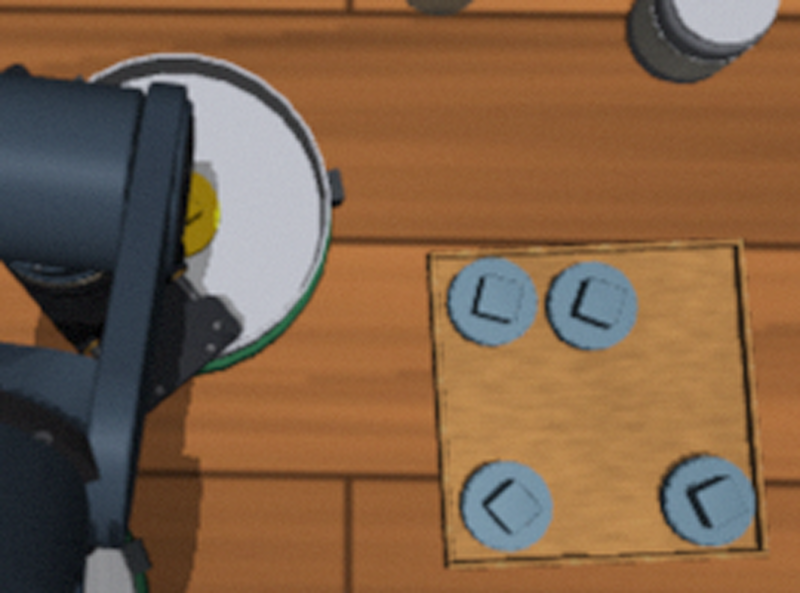

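```bash

for i in 1 2 3; do python3 -m inch '[-0.485,-0.72,0,0,0,0.01,-0.485,-0.72,0,0,0,0.01]'>/dev/null; done
python3 -m inch '[-0.495,-0.715,0,0,0,0.01,-0.495,-0.715,0,0,0,0.01,-0.495,-0.715,0,0,0,0.01,-0.495,-0.715,0,0,0,0.01,-0.495,-0.715,0,0,0,0.01]'
python3 -m inch '[0,0,0.5,0,0,0,0,0,0.8,0,0,0,0,0,0.8,0,0,0]'>/dev/null
python3 -m inch '[0,0,0.4,0,0,0,0,0,0.79,0,0,0,0,0,0.79,0,0,0,0,0,0.79,0,0,0]'
python3 -m inch '[0,0,0,0,0,0,0,0,0,0,0,0,0,0,0,0,0,0,0,0,0,0,0,0]' 55 >/dev/null
python3 -m inch '[0,0,-0.5,0,0,0,0,0,-1,0,0,0,0,0,-1,0,0,0]'>/dev/null
python3 -m inch '[0,0,-0.5,0,0,0,0,0,-1,0,0,0,0,0,-1,0,0,0]'>/dev/null
python3 -m inch '[0,0,-0.5,0,0,0,0,0,-0.5,0,0,0,0,0,-0.5,0,0,0]'>/dev/null
python3 -m inch '[0.8,0,0,0,0,0,0.8,0,0,0,0,0,0.8,0,0,0,0,0,0.8,0,0,0,0,0]'
cat > tray.py <<'E'
from h import *
import sys
o=get_obs();print(o['position'],yaw(R.from_quat(o['tool_rot']).as_matrix()))
im=snap('wrist',sys.argv[1]+'.png')[:,:,::-1].copy(); c=get_calibration('wrist'); g=grad(im)
for t in ['plug1']:
  for d in cut_out('wrist',t):
    v,u=np.nonzero(d['region']); x=ray('wrist',u.mean(),v.mean(),.028,c)
    if x[1]<-.15:
        p=fitplug(g,c,x[0],x[1],.004); print(round(d['conf'],2),np.round(p,4))
        for q in projs(np.vstack([sqr(*p[:2],.048,p[2]),circ(*p[:2],.024,.03)]),c):
            if 0<=q[1]<479 and 0<=q[0]<639: im[int(q[1]+.5),int(q[0]+.5)]=(0,0,255)
cv2.imwrite('pics/'+sys.argv[1]+'f.png',im)
E
python3 tray.py r1
```

```text
time: 32.05
position: [0.4663, -0.2128, 0.1763]
tool_rot: [0.448, 0.894, 0.0, -0.001]
ft_force: [-0.6, 0.6, -1.2]
grip_width: 0.0275
grip_force: 28.7
time: 32.63
position: [0.4676, -0.2117, 0.0492]
tool_rot: [0.447, 0.895, 0.0, -0.001]
ft_force: [0.5, 0.2, -1.6]
grip_width: 0.0276
grip_force: 49.1
time: 34.05
position: [0.4275, -0.16, 0.2484]
tool_rot: [0.447, 0.895, 0.0, -0.001]
ft_force: [1.6, 0.0, -0.2]
grip_width: 0.0549
grip_force: 0.0
[ 0.42748822 -0.16001947  0.24843545] 0.6444283336954382
0.96 [  0.4723  -0.2197   0.563  164.9422]
0.96 [  0.5208  -0.2138   0.7215 135.6694]
0.86 [  0.4039  -0.221    0.7069 183.4901]
0.82 [ 5.449000e-01 -2.811000e-01  9.140000e-02  1.527016e+02]
0.72 [  0.389   -0.3288   0.1398 110.6509]
```

View pics/r1f.png

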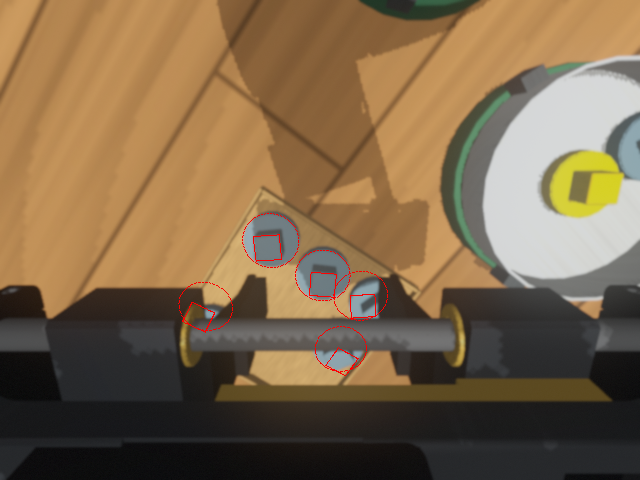

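```bash
python3 - <<'E'
from h import *
J=np.load('jobs.npy'); J[1,:3]=.4705,-.217,.60; np.save('jobs.npy',J)
E
sed -i 's/,\.05,/,.0525,/g' job.py
python3 -m inch '[0,0,0,0,0,0,0,0,0,0,0,0]' >/dev/null;  python3 job.py 1 | head -4
```

```text
[ 0.42950521 -0.16224002  0.2490721 ] 0.6427904090375754 34.3167
[-0.428, -0.0, 0.744] tz 0.514 rows>=6.5 ; [-0.295, 0.308, 0.744] tz 0.513 rows>=6.4 ; -> [ 0.4705 -0.217   0.13  ] -0.97
[0.0, 0.001, 0.969] tz 0.0 rows>=1.9 ; -> [ 0.4705 -0.217   0.0525] -0.97
[0.0, -0.0, 0.0] tz -1.0 rows>=12.6 ; -> [ 0.4705 -0.217   0.0525] 0.6
```

```bash

python3 -m inch '[-0.428,0,0.744,0,0,0.514,-0.428,0,0.744,0,0,0.514,-0.428,0,0.744,0,0,0.514,-0.428,0,0.744,0,0,0.514,-0.428,0,0.744,0,0,0.514,-0.428,0,0.744,0,0,0.514,-0.428,0,0.744,0,0,0.514]' >/dev/null
python3 -m inch '[-0.295,0.308,0.744,0,0,0.513,-0.295,0.308,0.744,0,0,0.513,-0.295,0.308,0.744,0,0,0.513,-0.295,0.308,0.744,0,0,0.513,-0.295,0.308,0.744,0,0,0.513,-0.295,0.308,0.744,0,0,0.513,-0.295,0.308,0.744,0,0,0.513,-0.295,0.308,0.744,0,0,0.513]' >/dev/null
python3 -m inch '[0,0,0.5,0,0,0,0,0,0.9,0,0,0,0,0,0.97,0,0,0,0,0,0.97,0,0,0,0,0,0.97,0,0,0]'
python3 -m inch '[0,0,0,0,0,0,0,0,0,0,0,0,0,0,0,0,0,0,0,0,0,0,0,0,0,0,0,0,0,0,0,0,0,0,0,0,0,0,0,0,0,0]' 20 10
python3 -m inch '[0,0,0,0,0,0,0,0,0,0,0,0,0,0,0,0,0,0,0,0,0,0,0,0]' 50 >/dev/null
python3 -m inch '[0,0,0,0,0,-0.15,0,0,0,0,0,-0.3,0,0,0,0,0,-0.45,0,0,0,0,0,-0.6,0,0,0,0,0,-0.75,0,0,0,0,0,-0.9,0,0,0,0,0,-1,0,0,0,0,0,-1,0,0,0,0,0,-1,0,0,0,0,0,-1,0,0,0,0,0,-1,0,0,0,0,0,-1,0,0,0,0,0,-1,0,0,0,0,0,-1,0,0,0,0,0,-1]' >/dev/null
python3 -m inch '[0,0,0,0,0,0,0,0,0,0,0,0,0,0,0,0,0,0,0,0,0,0,0,0,0,0,0,0,0,0,0,0,0,0,0,0,0,0,0,0,0,0]' 20 30
```

```text
time: 35.98
position: [0.4702, -0.2164, 0.0529]
tool_rot: [0.955, 0.296, 0.0, -0.0]
ft_force: [0.2, 0.0, 0.3]
grip_width: 0.0547
grip_force: 0.0
time: 36.57
position: [0.4704, -0.2164, 0.0533]
tool_rot: [0.955, 0.296, 0.001, 0.001]
ft_force: [0.1, -0.1, 5.8]
grip_width: 0.0262
grip_force: 9.7
time: 38.73
position: [0.4699, -0.216, 0.0526]
tool_rot: [0.466, 0.885, 0.0, 0.0]
ft_force: [-0.1, -0.1, -0.4]
grip_width: 0.0259
grip_force: 29.3
```

```bash

python3 -m inch '[0,0,-0.4,0,0,0,0,0,-0.8,0,0,0,0,0,-0.8,0,0,0]' >/dev/null
python3 -m inch '[0,0,-0.5,0,0,0,0,0,-0.82,0,0,0,0,0,-0.82,0,0,0,0,0,-0.82,0,0,0,0,0,-0.82,0,0,0]'
python3 pl.py 1 .18
```

```text
time: 39.4
position: [0.4691, -0.2155, 0.1815]
tool_rot: [0.466, 0.885, 0.0, -0.001]
ft_force: [-0.0, 0.1, -1.3]
grip_width: 0.026
grip_force: 29.3
[0.552, 0.683, 0.005] tz -0.016 rows>=1.7 ; [0.534, 0.696, 0.005] tz -0.016 rows>=1.7 ; [0.517, 0.709, 0.004] tz -0.017 rows>=1.7 ; [0.497, 0.723, 0.005] tz -0.016 rows>=1.7 ; -> [0.5494 0.0535 0.18  ] 0.703
```

```bash

python3 -m inch '[0.552,0.683,0,0,0,-0.016,0.552,0.683,0,0,0,-0.016]'>/dev/null
python3 -m inch '[0.534,0.696,0,0,0,-0.016,0.534,0.696,0,0,0,-0.016]'>/dev/null
python3 -m inch '[0.517,0.709,0,0,0,-0.016,0.517,0.709,0,0,0,-0.016]'>/dev/null
python3 -m inch '[0.497,0.723,0,0,0,-0.016,0.497,0.723,0,0,0,-0.016,0.497,0.723,0,0,0,-0.016,0.497,0.723,0,0,0,-0.016,0.497,0.723,0,0,0,-0.016]'
python3 pl.py 1 .1045
```

```text
time: 40.32
position: [0.549, 0.0529, 0.1807]
tool_rot: [0.421, 0.907, -0.001, -0.002]
ft_force: [-0.6, 0.3, -0.8]
grip_width: 0.0257
grip_force: 29.3
[0.003, 0.01, 0.953] tz -0.001 rows>=1.8 ; -> [0.5495 0.0536 0.1045] 0.704
```

```bash

python3 -m inch '[0,0.005,0.4,0,0,0,0,0.005,0.7,0,0,0,0,0.005,0.9,0,0,0,0,0.005,0.953,0,0,0,0,0.005,0.953,0,0,0,0,0.005,0.953,0,0,0]'
python3 -m inch '[0,0,0,0,0,0,0,0,0,0,0,0,0,0,0,0,0,0,0,0,0,0,0,0]' 44
python3 -m inch '[0,0,-0.5,0,0,0,0,0,-1,0,0,0,0,0,-1,0,0,0,0,0,-1,0,0,0,0,0,-1,0,0,0]' 
python3 job.py 2
```

```text
time: 40.82
position: [0.5504, 0.0519, 0.1058]
tool_rot: [0.422, 0.907, -0.0, -0.0]
ft_force: [-0.4, -0.5, -0.7]
grip_width: 0.026
grip_force: 29.5
time: 41.15
position: [0.551, 0.0531, 0.1066]
tool_rot: [0.421, 0.907, 0.0, 0.001]
ft_force: [-0.1, -0.2, -0.1]
grip_width: 0.0414
grip_force: 0.0
time: 41.57
position: [0.5503, 0.0534, 0.1862]
tool_rot: [0.421, 0.907, 0.0, 0.0]
ft_force: [-1.2, 0.1, -0.6]
grip_width: 0.0441
grip_force: 0.0
[0.55029061 0.05339894 0.18623872] 0.7018227003404793 41.5667
[-0.454, -0.772, 0.117] tz 0.026 rows>=1.7 ; [-0.485, -0.753, 0.117] tz 0.026 rows>=1.7 ; [-0.515, -0.732, 0.117] tz 0.026 rows>=1.7 ; [-0.545, -0.711, 0.117] tz 0.025 rows>=1.7 ; [-0.572, -0.688, 0.117] tz 0.026 rows>=1.7 ; [-0.6, -0.665, 0.118] tz 0.025 rows>=1.7 ; -> [ 0.408  -0.3522  0.13  ] 0.46
[0.0, 0.0, 0.969] tz 0.0 rows>=1.9 ; -> [ 0.408  -0.3522  0.0525] 0.46
[0.0, 0.0, -0.0] tz 0.5 rows>=6.3 ; [0.0, 0.0, -0.0] tz 0.5 rows>=6.3 ; -> [ 0.408  -0.3522  0.0525] -1.111
[0.0, -0.0, -0.797] tz 0.0 rows>=1.5 ; [0.0, -0.0, -0.797] tz 0.0 rows>=1.5 ; -> [ 0.408  -0.3522  0.18  ] -1.111
[0.797, -0.463, -0.0] tz 0.03 rows>=1.8 ; [0.774, -0.5, -0.0] tz 0.03 rows>=1.8 ; [0.75, -0.536, -0.0] tz 0.03 rows>=1.8 ; [0.724, -0.571, -0.0] tz 0.029 rows>=1.8 ; [0.697, -0.603, -0.0] tz 0.03 rows>=1.8 ; [0.668, -0.635, -0.0] tz 0.029 rows>=1.8 ; -> [0.6521 0.0168 0.18  ] -1.39
[0.0, 0.0, 0.987] tz 0.0 rows>=1.9 ; -> [0.6521 0.0168 0.101 ] -1.39
[0.0, 0.0, -0.987] tz 0.0 rows>=1.9 ; -> [0.6521 0.0168 0.18  ] -1.39
```

```bash

python3 -m inch '[-0.454,-0.772,0.117,0,0,0.026,-0.454,-0.772,0.117,0,0,0.026]' 54 >/dev/null
python3 -m inch '[-0.485,-0.753,0.117,0,0,0.026,-0.485,-0.753,0.117,0,0,0.026]' >/dev/null
python3 -m inch '[-0.515,-0.732,0.117,0,0,0.026,-0.515,-0.732,0.117,0,0,0.026]' >/dev/null
python3 -m inch '[-0.545,-0.711,0.117,0,0,0.025,-0.545,-0.711,0.117,0,0,0.025]' >/dev/null
python3 -m inch '[-0.572,-0.688,0.117,0,0,0.026,-0.572,-0.688,0.117,0,0,0.026]' >/dev/null
python3 -m inch '[-0.6,-0.665,0.117,0,0,0.026,-0.6,-0.665,0.117,0,0,0.026,-0.6,-0.665,0.117,0,0,0.026]' >/dev/null
python3 -m inch '[0,0,0.5,0,0,0,0,0,0.9,0,0,0,0,0,0.96,0,0,0,0,0,0.96,0,0,0,0,0,0.96,0,0,0]'
python3 -m inch '[0,0,0,0,0,0,0,0,0,0,0,0,0,0,0,0,0,0,0,0,0,0,0,0,0,0,0,0,0,0,0,0,0,0,0,0,0,0,0,0,0,0]' 20 10
python3 -m inch '[0,0,0,0,0,0,0,0,0,0,0,0,0,0,0,0,0,0,0,0,0,0,0,0]' 50 >/dev/null
python3 -m inch '[0,0,0,0,0,0.15,0,0,0,0,0,0.3,0,0,0,0,0,0.45,0,0,0,0,0,0.6,0,0,0,0,0,0.75,0,0,0,0,0,0.9,0,0,0,0,0,1,0,0,0,0,0,1,0,0,0,0,0,1,0,0,0,0,0,1,0,0,0,0,0,1,0,0,0,0,0,1,0,0,0,0,0,1,0,0,0,0,0,1,0,0,0,0,0,1]' >/dev/null
python3 -m inch '[0,0,0,0,0,0,0,0,0,0,0,0,0,0,0,0,0,0,0,0,0,0,0,0,0,0,0,0,0,0,0,0,0,0,0,0,0,0,0,0,0,0]' 20 30
python3 -m inch '[0,0,-0.4,0,0,0,0,0,-0.8,0,0,0,0,0,-0.8,0,0,0]' >/dev/null
python3 -m inch '[0,0,-0.5,0,0,0,0,0,-0.82,0,0,0,0,0,-0.82,0,0,0,0,0,-0.82,0,0,0,0,0,-0.82,0,0,0]'
python3 pl.py 2 .18
```

```text
time: 43.07
position: [0.4082, -0.3515, 0.0529]
tool_rot: [0.528, 0.849, 0.0, -0.001]
ft_force: [0.8, -0.5, 1.1]
grip_width: 0.0537
grip_force: 0.0
time: 43.65
position: [0.4084, -0.3525, 0.0537]
tool_rot: [0.528, 0.849, -0.0, 0.0]
ft_force: [-0.9, 0.6, 5.8]
grip_width: 0.0255
grip_force: 10.0
time: 45.82
position: [0.4082, -0.3524, 0.053]
tool_rot: [0.974, 0.227, 0.0, 0.0]
ft_force: [-0.5, 0.3, -1.2]
grip_width: 0.0259
grip_force: 30.0
time: 46.48
position: [0.4076, -0.3515, 0.1818]
tool_rot: [0.974, 0.227, -0.0, -0.001]
ft_force: [-0.7, 0.5, -1.0]
grip_width: 0.0256
grip_force: 30.0
[0.796, -0.463, 0.004] tz 0.03 rows>=1.8 ; [0.774, -0.5, 0.004] tz 0.029 rows>=1.8 ; [0.75, -0.534, 0.004] tz 0.03 rows>=1.8 ; [0.724, -0.569, 0.004] tz 0.029 rows>=1.8 ; [0.698, -0.602, 0.004] tz 0.03 rows>=1.8 ; [0.668, -0.634, 0.003] tz 0.029 rows>=1.8 ; -> [0.6522 0.0168 0.18  ] -1.391
```

```bash

python3 -m inch '[0.796,-0.463,0,0,0,0.03,0.796,-0.463,0,0,0,0.03]'>/dev/null
python3 -m inch '[0.774,-0.5,0,0,0,0.03,0.774,-0.5,0,0,0,0.03]'>/dev/null
python3 -m inch '[0.75,-0.534,0,0,0,0.03,0.75,-0.534,0,0,0,0.03]'>/dev/null
python3 -m inch '[0.724,-0.569,0,0,0,0.03,0.724,-0.569,0,0,0,0.03]'>/dev/null
python3 -m inch '[0.698,-0.602,0,0,0,0.03,0.698,-0.602,0,0,0,0.03]'>/dev/null
python3 -m inch '[0.668,-0.634,0,0,0,0.028,0.668,-0.634,0,0,0,0.028,0.668,-0.634,0,0,0,0.028,0.668,-0.634,0,0,0,0.028,0.668,-0.634,0,0,0,0.028,0.668,-0.634,0,0,0,0.028]'
python3 pl.py 2 .1045
```

```text
time: 47.82
position: [0.6519, 0.0147, 0.1812]
tool_rot: [0.996, 0.089, -0.002, -0.0]
ft_force: [-0.5, -0.3, -0.9]
grip_width: 0.0259
grip_force: 30.0
[0.008, -0.025, 0.959] tz -0.002 rows>=1.8 ; -> [0.6522 0.0168 0.1045] -1.39
```

```bash

python3 -m inch '[0.005,-0.01,0.4,0,0,0,0.005,-0.01,0.7,0,0,0,0.005,-0.01,0.9,0,0,0,0.005,-0.01,0.959,0,0,0,0.005,-0.01,0.959,0,0,0,0.005,-0.01,0.959,0,0,0]'
python3 -m inch '[0,0,0,0,0,0,0,0,0,0,0,0,0,0,0,0,0,0,0,0,0,0,0,0]' 44
python3 -m inch '[0,0,-0.5,0,0,0,0,0,-1,0,0,0,0,0,-1,0,0,0,0,0,-1,0,0,0,0,0,-1,0,0,0]' 
python3 job.py 3
```

```text
time: 48.32
position: [0.6533, 0.0152, 0.106]
tool_rot: [0.996, 0.088, -0.0, 0.0]
ft_force: [-0.2, 0.5, -0.1]
grip_width: 0.0257
grip_force: 30.0
time: 48.65
position: [0.6539, 0.0163, 0.1064]
tool_rot: [0.996, 0.089, 0.001, 0.0]
ft_force: [0.1, -0.3, 0.3]
grip_width: 0.0416
grip_force: 0.0
time: 49.07
position: [0.6534, 0.0166, 0.1863]
tool_rot: [0.996, 0.089, 0.0, 0.0]
ft_force: [0.4, -0.1, -0.9]
grip_width: 0.0442
grip_force: 0.0
[0.65339061 0.01661643 0.18631024] -1.3921536225174902 49.0667
[-0.721, 0.463, 0.141] tz -0.083 rows>=1.7 ; [-0.775, 0.366, 0.141] tz -0.083 rows>=1.7 ; [-0.817, 0.262, 0.141] tz -0.083 rows>=1.7 ; [-0.843, 0.153, 0.14] tz -0.083 rows>=1.7 ; [-0.857, 0.043, 0.141] tz -0.083 rows>=1.7 ; -> [ 0.4024 -0.2171  0.13  ] -0.74
[0.0, -0.0, 0.969] tz -0.0 rows>=1.9 ; -> [ 0.4024 -0.2171  0.0525] -0.74
[0.0, -0.0, -0.0] tz -0.5 rows>=6.3 ; [0.0, 0.0, -0.0] tz -0.5 rows>=6.3 ; -> [ 0.4024 -0.2171  0.0525] 0.831
[0.0, 0.0, -0.797] tz -0.0 rows>=1.5 ; [0.0, 0.0, -0.797] tz -0.0 rows>=1.5 ; -> [ 0.4024 -0.2171  0.18  ] 0.831
[-0.159, 0.884, -0.0] tz 0.02 rows>=1.7 ; [-0.132, 0.889, -0.0] tz 0.02 rows>=1.7 ; [-0.103, 0.893, -0.0] tz 0.02 rows>=1.7 ; [-0.076, 0.896, -0.0] tz 0.021 rows>=1.7 ; -> [ 0.631  -0.0425  0.18  ] 0.703
[0.0, -0.0, 0.987] tz -0.0 rows>=1.9 ; -> [ 0.631  -0.0425  0.101 ] 0.703
[0.0, -0.0, -0.987] tz -0.0 rows>=1.9 ; -> [ 0.631  -0.0425  0.18  ] 0.703
```

```bash

python3 -m inch '[-0.721,0.463,0.141,0,0,-0.083,-0.721,0.463,0.141,0,0,-0.083]' 54 >/dev/null
python3 -m inch '[-0.775,0.366,0.141,0,0,-0.083,-0.775,0.366,0.141,0,0,-0.083]' >/dev/null
python3 -m inch '[-0.817,0.262,0.141,0,0,-0.083,-0.817,0.262,0.141,0,0,-0.083]' >/dev/null
python3 -m inch '[-0.843,0.153,0.141,0,0,-0.083,-0.843,0.153,0.141,0,0,-0.083]' >/dev/null
python3 -m inch '[-0.857,0.043,0.141,0,0,-0.083,-0.857,0.043,0.141,0,0,-0.083,-0.857,0.043,0.141,0,0,-0.083]' >/dev/null
python3 -m inch '[0,0,0.5,0,0,0,0,0,0.9,0,0,0,0,0,0.96,0,0,0,0,0,0.96,0,0,0,0,0,0.96,0,0,0]'
python3 -m inch '[0,0,0,0,0,0,0,0,0,0,0,0,0,0,0,0,0,0,0,0,0,0,0,0,0,0,0,0,0,0,0,0,0,0,0,0,0,0,0,0,0,0]' 20 10
python3 -m inch '[0,0,0,0,0,0,0,0,0,0,0,0,0,0,0,0,0,0,0,0,0,0,0,0]' 50 >/dev/null
python3 -m inch '[0,0,0,0,0,-0.15,0,0,0,0,0,-0.3,0,0,0,0,0,-0.45,0,0,0,0,0,-0.6,0,0,0,0,0,-0.75,0,0,0,0,0,-0.9,0,0,0,0,0,-1,0,0,0,0,0,-1,0,0,0,0,0,-1,0,0,0,0,0,-1,0,0,0,0,0,-1,0,0,0,0,0,-1,0,0,0,0,0,-1,0,0,0,0,0,-1,0,0,0,0,0,-1]' >/dev/null
python3 -m inch '[0,0,0,0,0,0,0,0,0,0,0,0,0,0,0,0,0,0,0,0,0,0,0,0,0,0,0,0,0,0,0,0,0,0,0,0,0,0,0,0,0,0]' 20 30
python3 -m inch '[0,0,-0.4,0,0,0,0,0,-0.8,0,0,0,0,0,-0.8,0,0,0]' >/dev/null
python3 -m inch '[0,0,-0.5,0,0,0,0,0,-0.82,0,0,0,0,0,-0.82,0,0,0,0,0,-0.82,0,0,0,0,0,-0.82,0,0,0]'
python3 pl.py 3 .18
```

```text
time: 50.4
position: [0.4025, -0.2165, 0.0527]
tool_rot: [0.915, 0.404, -0.0, -0.001]
ft_force: [0.4, -0.1, 0.0]
grip_width: 0.0539
grip_force: 0.0
time: 50.98
position: [0.4031, -0.2175, 0.0534]
tool_rot: [0.915, 0.403, 0.0, 0.001]
ft_force: [1.0, 0.9, 7.0]
grip_width: 0.027
grip_force: 9.6
time: 53.15
position: [0.4026, -0.2172, 0.0527]
tool_rot: [0.362, 0.932, -0.0, 0.0]
ft_force: [-0.4, 0.0, -1.6]
grip_width: 0.0258
grip_force: 29.3
time: 53.82
position: [0.4019, -0.2166, 0.1815]
tool_rot: [0.362, 0.932, 0.0, -0.001]
ft_force: [-0.5, -0.0, -0.7]
grip_width: 0.0259
grip_force: 29.3
[-0.161, 0.884, 0.005] tz 0.02 rows>=1.7 ; [-0.134, 0.889, 0.005] tz 0.02 rows>=1.7 ; [-0.106, 0.893, 0.004] tz 0.02 rows>=1.7 ; [-0.077, 0.896, 0.005] tz 0.021 rows>=1.7 ; -> [ 0.631  -0.0425  0.18  ] 0.703
```

```bash

python3 -m inch '[-0.161,0.884,0,0,0,0.02,-0.161,0.884,0,0,0,0.02]'>/dev/null
python3 -m inch '[-0.134,0.889,0,0,0,0.02,-0.134,0.889,0,0,0,0.02]'>/dev/null
python3 -m inch '[-0.106,0.893,0,0,0,0.02,-0.106,0.893,0,0,0,0.02]'>/dev/null
python3 -m inch '[-0.077,0.896,0,0,0,0.02,-0.077,0.896,0,0,0,0.02,-0.077,0.896,0,0,0,0.02,-0.077,0.896,0,0,0,0.02,-0.077,0.896,0,0,0,0.02,-0.077,0.896,0,0,0,0.02]'
python3 pl.py 3 .1045
python3 -m inch '[0,0,0.4,0,0,0,0,0,0.7,0,0,0,0,0,0.9,0,0,0,0,0,0.955,0,0,0,0,0,0.955,0,0,0,0,0,0.955,0,0,0]'
python3 pl.py 3 .104
```

```text
time: 54.82
position: [0.6297, -0.0437, 0.1809]
tool_rot: [0.42, 0.907, -0.001, -0.002]
ft_force: [-0.4, 0.0, -1.7]
grip_width: 0.026
grip_force: 29.3
[0.001, 0.021, 0.955] tz 0.0 rows>=1.8 ; -> [ 0.631  -0.0426  0.1045] 0.704
time: 55.32
position: [0.6312, -0.0441, 0.1062]
tool_rot: [0.42, 0.907, -0.0, 0.0]
ft_force: [0.8, 0.2, -0.9]
grip_width: 0.0261
grip_force: 29.5
[0.017, 0.01, 0.027] tz -0.0 rows>=0.1 ; -> [ 0.6309 -0.0425  0.104 ] 0.703
```

```bash

python3 -m inch '[0,0,0.02,0,0,0,0,0,0.02,0,0,0]'
python3 -m inch '[0,0,0,0,0,0,0,0,0,0,0,0,0,0,0,0,0,0,0,0,0,0,0,0]' 44 >/dev/null
python3 -m inch '[0,0,-0.5,0,0,0,0,0,-1,0,0,0,0,0,-1,0,0,0,0,0,-1,0,0,0,0,0,-1,0,0,0]' 
python3 job.py 4
python3 - <<'E'
from h import *
t=snap('top','top4.png')
cv2.imwrite('pics/c4.png',cv2.resize(t[150:350,260:530],(800,593),interpolation=cv2.INTER_CUBIC)[:,:,::-1])
E
```

```text
time: 55.48
position: [0.6319, -0.0436, 0.1049]
tool_rot: [0.42, 0.908, 0.0, 0.001]
ft_force: [0.0, 0.2, -1.3]
grip_width: 0.0261
grip_force: 29.5
time: 56.23
position: [0.6313, -0.0429, 0.1844]
tool_rot: [0.42, 0.908, -0.0, -0.0]
ft_force: [-0.2, -0.0, 0.4]
grip_width: 0.0443
grip_force: 0.0
[ 0.63130618 -0.04293313  0.18442515] 0.7048487865140706 56.2333
[-0.364, -0.692, 0.17] tz -0.083 rows>=1.5 ; [-0.271, -0.734, 0.17] tz -0.083 rows>=1.5 ; [-0.173, -0.763, 0.17] tz -0.083 rows>=1.5 ; [-0.073, -0.779, 0.17] tz -0.083 rows>=1.5 ; -> [ 0.538  -0.2752  0.13  ] 1.226
[0.0, 0.0, 0.969] tz -0.0 rows>=1.9 ; -> [ 0.538  -0.2752  0.0525] 1.226
[0.0, 0.0, 0.0] tz 1.0 rows>=12.6 ; -> [ 0.538  -0.2752  0.0525] -0.344
[0.0, -0.0, -0.797] tz -0.0 rows>=1.5 ; [0.0, -0.0, -0.797] tz -0.0 rows>=1.5 ; -> [ 0.538  -0.2752  0.18  ] -0.344
[0.912, -0.19, 0.0] tz -0.0 rows>=1.8 ; [0.912, -0.19, 0.0] tz -0.0 rows>=1.8 ; [0.912, -0.191, 0.0] tz -0.001 rows>=1.8 ; -> [ 0.5689 -0.0538  0.18  ] -0.343
[-0.0, 0.0, 0.988] tz 0.0 rows>=1.9 ; -> [ 0.5689 -0.0538  0.101 ] -0.343
[-0.0, 0.0, -0.988] tz 0.0 rows>=1.9 ; -> [ 0.5689 -0.0538  0.18  ] -0.343
```

View pics/c4.png

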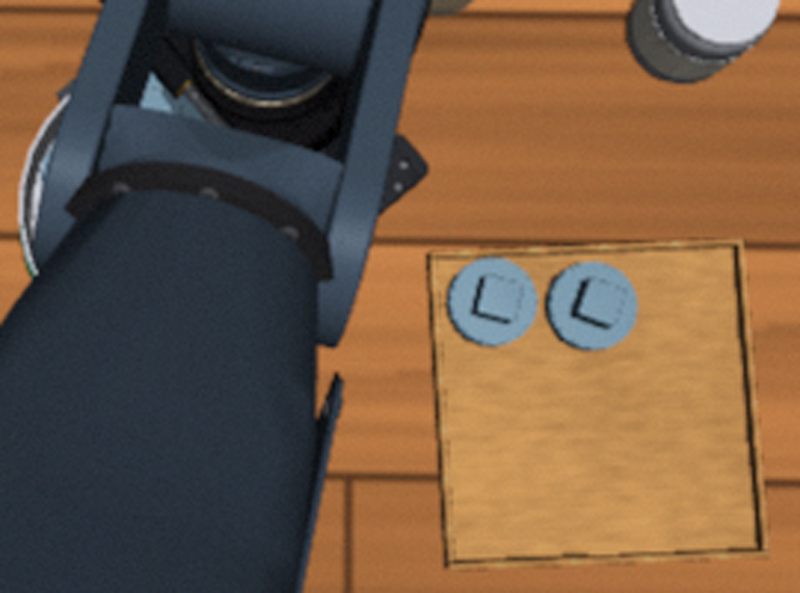

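```bash

python3 -m inch '[-0.364,-0.692,0.17,0,0,-0.083,-0.364,-0.692,0.17,0,0,-0.083]' 52 >/dev/null
python3 -m inch '[-0.271,-0.734,0.17,0,0,-0.083,-0.271,-0.734,0.17,0,0,-0.083]' >/dev/null
python3 -m inch '[-0.173,-0.763,0.17,0,0,-0.083,-0.173,-0.763,0.17,0,0,-0.083]' >/dev/null
python3 -m inch '[-0.073,-0.779,0.17,0,0,-0.083,-0.073,-0.779,0.17,0,0,-0.083,-0.073,-0.779,0.17,0,0,-0.083]' >/dev/null
python3 -m inch '[0,0,0.5,0,0,0,0,0,0.9,0,0,0,0,0,0.965,0,0,0,0,0,0.965,0,0,0,0,0,0.965,0,0,0]'
python3 -m inch '[0,0,0,0,0,0,0,0,0,0,0,0,0,0,0,0,0,0,0,0,0,0,0,0,0,0,0,0,0,0,0,0,0,0,0,0,0,0,0,0,0,0]' 20 10
python3 -m inch '[0,0,0,0,0,0,0,0,0,0,0,0,0,0,0,0,0,0,0,0,0,0,0,0]' 50 >/dev/null
python3 -m inch '[0,0,0,0,0,0.15,0,0,0,0,0,0.3,0,0,0,0,0,0.45,0,0,0,0,0,0.6,0,0,0,0,0,0.75,0,0,0,0,0,0.9,0,0,0,0,0,1,0,0,0,0,0,1,0,0,0,0,0,1,0,0,0,0,0,1,0,0,0,0,0,1,0,0,0,0,0,1,0,0,0,0,0,1,0,0,0,0,0,1,0,0,0,0,0,1]' >/dev/null
python3 -m inch '[0,0,0,0,0,0,0,0,0,0,0,0,0,0,0,0,0,0,0,0,0,0,0,0,0,0,0,0,0,0,0,0,0,0,0,0,0,0,0,0,0,0]' 20 30
python3 -m inch '[0,0,-0.4,0,0,0,0,0,-0.8,0,0,0,0,0,-0.8,0,0,0]' >/dev/null
python3 -m inch '[0,0,-0.5,0,0,0,0,0,-0.82,0,0,0,0,0,-0.82,0,0,0,0,0,-0.82,0,0,0,0,0,-0.82,0,0,0]'
python3 pl.py 4 .18
```

```text
time: 57.45
position: [0.5384, -0.2747, 0.0526]
tool_rot: [0.171, 0.985, 0.0, -0.0]
ft_force: [0.4, -0.3, -0.4]
grip_width: 0.052
grip_force: 0.0
time: 58.03
position: [0.5388, -0.2759, 0.0537]
tool_rot: [0.171, 0.985, -0.0, 0.001]
ft_force: [-1.4, 0.3, 6.1]
grip_width: 0.0258
grip_force: 10.0
time: 60.2
position: [0.5384, -0.2754, 0.0527]
tool_rot: [0.818, 0.575, 0.0, 0.0]
ft_force: [-0.4, 0.4, -0.8]
grip_width: 0.0258
grip_force: 30.0
time: 60.87
position: [0.5375, -0.2748, 0.1814]
tool_rot: [0.818, 0.575, -0.0, -0.001]
ft_force: [-0.7, 0.1, -0.5]
grip_width: 0.026
grip_force: 30.0
[0.911, -0.188, 0.006] tz -0.0 rows>=1.8 ; [0.911, -0.188, 0.006] tz -0.0 rows>=1.8 ; [0.911, -0.187, 0.005] tz -0.001 rows>=1.8 ; -> [ 0.569  -0.0538  0.18  ] -0.343
```

```bash

python3 -m inch '[0.911,-0.188,0,0,0,0,0.911,-0.188,0,0,0,0]'>/dev/null
python3 -m inch '[0.911,-0.188,0,0,0,0,0.911,-0.188,0,0,0,0]'>/dev/null
python3 -m inch '[0.911,-0.188,0,0,0,0,0.911,-0.188,0,0,0,0,0.911,-0.188,0,0,0,0,0.911,-0.188,0,0,0,0,0.911,-0.188,0,0,0,0,0.911,-0.188,0,0,0,0]'
python3 -m inch '[0,0,0.4,0,0,0,0,0,0.7,0,0,0,0,0,0.9,0,0,0,0,0,0.97,0,0,0,0,0,0.97,0,0,0,0,0,0.97,0,0,0,0,0,0.97,0,0,0]'
python3 pl.py 4 .104
```

```text
time: 61.7
position: [0.5693, -0.0554, 0.1814]
tool_rot: [0.818, 0.575, -0.001, -0.0]
ft_force: [0.9, -0.5, -0.4]
grip_width: 0.0259
grip_force: 30.0
time: 62.28
position: [0.57, -0.0556, 0.1049]
tool_rot: [0.818, 0.575, 0.0, 0.0]
ft_force: [-0.0, 0.4, -0.1]
grip_width: 0.026
grip_force: 30.0
[0.016, -0.02, 0.011] tz -0.002 rows>=0.1 ; -> [ 0.5689 -0.0538  0.104 ] -0.343
```

```bash

python3 -m inch '[0.01,-0.01,0.01,0,0,0,0.01,-0.01,0.01,0,0,0]'
python3 -m inch '[0,0,0,0,0,0,0,0,0,0,0,0,0,0,0,0,0,0,0,0,0,0,0,0]' 44 >/dev/null
python3 -m inch '[0,0,-0.5,0,0,0,0,0,-1,0,0,0,0,0,-1,0,0,0,0,0,-1,0,0,0,0,0,-1,0,0,0]' 
python3 - <<'E'
from h import *
plan([(.60,-.02,.28,1.1)])
E
```

```text
time: 62.45
position: [0.5692, -0.0536, 0.104]
tool_rot: [0.818, 0.575, 0.0, -0.0]
ft_force: [0.8, 0.4, -0.9]
grip_width: 0.0257
grip_force: 30.0
time: 63.2
position: [0.5689, -0.0532, 0.184]
tool_rot: [0.818, 0.575, -0.0, 0.0]
ft_force: [-0.5, -0.1, -0.5]
grip_width: 0.0439
grip_force: 0.0
[0.261, 0.113, -0.6] tz -0.46 rows>=5.8 ; [0.121, 0.257, -0.6] tz -0.46 rows>=5.8 ; -> [ 0.6  -0.02  0.28] 1.101
```

```bash

python3 -m inch '[0.261,0.113,-0.6,0,0,-0.46,0.261,0.113,-0.6,0,0,-0.46,0.261,0.113,-0.6,0,0,-0.46,0.261,0.113,-0.6,0,0,-0.46,0.261,0.113,-0.6,0,0,-0.46,0.261,0.113,-0.6,0,0,-0.46,0.261,0.113,-0.6,0,0,-0.46]' >/dev/null
python3 -m inch '[0.121,0.257,-0.6,0,0,-0.46,0.121,0.257,-0.6,0,0,-0.46,0.121,0.257,-0.6,0,0,-0.46,0.121,0.257,-0.6,0,0,-0.46,0.121,0.257,-0.6,0,0,-0.46,0.121,0.257,-0.6,0,0,-0.46,0.121,0.257,-0.6,0,0,-0.46,0.121,0.257,-0.6,0,0,-0.46]' 
python3 look.py t3 .5902,.0055 .6125,.0645 .551,.0532 .6535,.0165 .6313,-.043 .569,-.0535
```

```text
time: 64.45
position: [0.5998, -0.02, 0.2787]
tool_rot: [0.235, 0.972, 0.0, -0.001]
ft_force: [-0.4, -0.3, -0.1]
grip_width: 0.0437
grip_force: 0.0
[ 0.59977975 -0.02003571  0.27873971] 1.096133107747471
tin [0.5902 0.0052] -112.44269561767578
[5.903000e-01 4.900000e-03 9.206000e-01 1.972823e+02]
[6.111000e-01 6.280000e-02 8.627000e-01 1.698702e+02]
[5.506000e-01 5.190000e-02 8.262000e-01 1.377036e+02]
[6.518000e-01 1.540000e-02 8.840000e-02 1.406815e+02]
[ 6.30100e-01 -4.25000e-02  9.07700e-01  1.28877e+02]
[ 5.681000e-01 -5.300000e-02  1.566700e+00  1.649478e+02]
```

View pics/t3f.png

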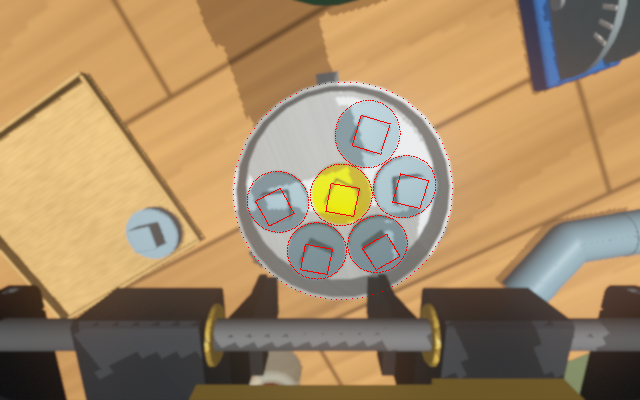

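```bash
python3 - <<'E'
from h import *
J=np.load('jobs.npy'); print(J[5]); J[5,3:5]=.5278,-.0057; np.save('jobs.npy',J)
E
python3 job.py 5
```

```text
[ 0.53979667 -0.20836876 -1.79489606  0.52821785 -0.00577886 -1.39079633]
[ 0.59989155 -0.02007537  0.27895016] 1.0967321337300053 64.5
[-0.102, -0.609, 0.465] tz 0.21 rows>=2.6 ; [-0.293, -0.544, 0.466] tz 0.21 rows>=2.6 ; [-0.454, -0.419, 0.465] tz 0.21 rows>=2.6 ; [-0.565, -0.25, 0.466] tz 0.211 rows>=2.7 ; -> [ 0.5398 -0.2084  0.13  ] -0.224
[0.0, 0.0, 0.969] tz -0.0 rows>=1.9 ; -> [ 0.5398 -0.2084  0.0525] -0.224
[0.0, 0.0, -0.0] tz 1.0 rows>=12.6 ; -> [ 0.5398 -0.2084  0.0525] -1.795
[0.0, -0.0, -0.797] tz -0.0 rows>=1.5 ; [0.0, -0.0, -0.797] tz -0.0 rows>=1.5 ; -> [ 0.5398 -0.2084  0.18  ] -1.795
[-0.237, -0.812, -0.0] tz -0.086 rows>=1.6 ; [-0.125, -0.837, -0.0] tz -0.086 rows>=1.6 ; [-0.011, -0.846, -0.0] tz -0.085 rows>=1.6 ; -> [ 0.5278 -0.0057  0.18  ] -1.391
[0.0, 0.0, 0.987] tz -0.0 rows>=1.9 ; -> [ 0.5278 -0.0057  0.101 ] -1.391
[0.0, 0.0, -0.987] tz -0.0 rows>=1.9 ; -> [ 0.5278 -0.0057  0.18  ] -1.391
```

```bash

python3 -m inch '[-0.102,-0.609,0.465,0,0,0.21,-0.102,-0.609,0.465,0,0,0.21,-0.102,-0.609,0.465,0,0,0.21]' 54 >/dev/null
python3 -m inch '[-0.293,-0.544,0.465,0,0,0.21,-0.293,-0.544,0.465,0,0,0.21,-0.293,-0.544,0.465,0,0,0.21]' >/dev/null
python3 -m inch '[-0.454,-0.419,0.465,0,0,0.21,-0.454,-0.419,0.465,0,0,0.21,-0.454,-0.419,0.465,0,0,0.21]' >/dev/null
python3 -m inch '[-0.565,-0.25,0.465,0,0,0.211,-0.565,-0.25,0.465,0,0,0.211,-0.565,-0.25,0.465,0,0,0.211,-0.565,-0.25,0.465,0,0,0.211]' >/dev/null
python3 -m inch '[0,0,0.5,0,0,0,0,0,0.9,0,0,0,0,0,0.965,0,0,0,0,0,0.965,0,0,0,0,0,0.965,0,0,0]'
python3 -m inch '[0,0,0,0,0,0,0,0,0,0,0,0,0,0,0,0,0,0,0,0,0,0,0,0,0,0,0,0,0,0,0,0,0,0,0,0,0,0,0,0,0,0]' 20 10
python3 -m inch '[0,0,0,0,0,0,0,0,0,0,0,0,0,0,0,0,0,0,0,0,0,0,0,0]' 50 >/dev/null
python3 -m inch '[0,0,0,0,0,0.15,0,0,0,0,0,0.3,0,0,0,0,0,0.45,0,0,0,0,0,0.6,0,0,0,0,0,0.75,0,0,0,0,0,0.9,0,0,0,0,0,1,0,0,0,0,0,1,0,0,0,0,0,1,0,0,0,0,0,1,0,0,0,0,0,1,0,0,0,0,0,1,0,0,0,0,0,1,0,0,0,0,0,1,0,0,0,0,0,1]' >/dev/null
python3 -m inch '[0,0,0,0,0,0,0,0,0,0,0,0,0,0,0,0,0,0,0,0,0,0,0,0,0,0,0,0,0,0,0,0,0,0,0,0,0,0,0,0,0,0]' 20 30
python3 -m inch '[0,0,-0.4,0,0,0,0,0,-0.8,0,0,0,0,0,-0.8,0,0,0]' >/dev/null
python3 -m inch '[0,0,-0.5,0,0,0,0,0,-0.82,0,0,0,0,0,-0.82,0,0,0,0,0,-0.82,0,0,0,0,0,-0.82,0,0,0]'
python3 pl.py 5 .18
```

```text
time: 66.0
position: [0.5416, -0.2086, 0.0546]
tool_rot: [0.78, 0.625, 0.0, 0.0]
ft_force: [0.1, 0.4, 0.6]
grip_width: 0.0538
grip_force: 0.0
time: 66.58
position: [0.5411, -0.2088, 0.0546]
tool_rot: [0.781, 0.625, 0.0, 0.0]
ft_force: [-1.4, 0.6, 5.3]
grip_width: 0.0259
grip_force: 9.9
time: 68.75
position: [0.5411, -0.2089, 0.054]
tool_rot: [0.994, -0.11, 0.0, 0.0]
ft_force: [-0.5, -0.0, -0.4]
grip_width: 0.026
grip_force: 30.0
time: 69.42
position: [0.5401, -0.2081, 0.1826]
tool_rot: [0.994, -0.11, -0.001, -0.0]
ft_force: [0.1, -0.3, -1.3]
grip_width: 0.0258
grip_force: 30.0
[-0.234, -0.812, 0.011] tz -0.085 rows>=1.6 ; [-0.124, -0.836, 0.011] tz -0.085 rows>=1.6 ; [-0.012, -0.845, 0.01] tz -0.085 rows>=1.6 ; -> [ 0.5278 -0.0057  0.18  ] -1.391
```

```bash

python3 -m inch '[-0.234,-0.812,0,0,0,-0.085,-0.234,-0.812,0,0,0,-0.085]'>/dev/null
python3 -m inch '[-0.124,-0.836,0,0,0,-0.085,-0.124,-0.836,0,0,0,-0.085]'>/dev/null
python3 -m inch '[-0.012,-0.845,0,0,0,-0.085,-0.012,-0.845,0,0,0,-0.085,-0.012,-0.845,0,0,0,-0.085,-0.012,-0.845,0,0,0,-0.085,-0.012,-0.845,0,0,0,-0.085,-0.012,-0.845,0,0,0,-0.085,-0.012,-0.845,0,0,0,-0.085]'
python3 pl.py 5 .125
```

```text
time: 70.33
position: [0.5288, -0.0075, 0.1831]
tool_rot: [0.996, 0.089, -0.0, 0.0]
ft_force: [0.6, 0.5, -1.6]
grip_width: 0.0257
grip_force: 30.0
[-0.009, -0.024, 0.726] tz -0.001 rows>=1.4 ; -> [ 0.5278 -0.0057  0.125 ] -1.391
```

```bash

python3 -m inch '[-0.005,-0.012,0.4,0,0,0,-0.005,-0.012,0.65,0,0,0,-0.005,-0.012,0.65,0,0,0,-0.005,-0.012,0.65,0,0,0,-0.005,-0.012,0.65,0,0,0,-0.005,-0.012,0.65,0,0,0]'
python3 pl.py 5 .106
```

```text
time: 70.83
position: [0.5293, -0.006, 0.1328]
tool_rot: [0.996, 0.09, 0.001, 0.0]
ft_force: [-0.6, 0.7, -0.4]
grip_width: 0.0256
grip_force: 30.0
[-0.017, -0.007, 0.334] tz -0.0 rows>=0.6 ; -> [ 0.5278 -0.0057  0.106 ] -1.391
```

```bash

python3 -m inch '[-0.017,0,0.08,0,0,0,-0.017,0,0.16,0,0,0,-0.017,0,0.24,0,0,0,-0.017,0,0.29,0,0,0,-0.017,0,0.33,0,0,0,-0.017,0,0.33,0,0,0,-0.017,0,0.33,0,0,0]'
```

```text
time: 71.42
position: [0.5268, -0.0056, 0.1049]
tool_rot: [0.996, 0.09, -0.0, -0.0]
ft_force: [0.4, 0.0, -0.9]
grip_width: 0.0253
grip_force: 30.0
```

Seated with no contact force. Release, rise, and look.

```bash

python3 -m inch '[0,0,0,0,0,0,0,0,0,0,0,0,0,0,0,0,0,0,0,0,0,0,0,0]' 44 >/dev/null
python3 -m inch '[0,0,-0.5,0,0,0,0,0,-1,0,0,0,0,0,-1,0,0,0,0,0,-1,0,0,0,0,0,-1,0,0,0]' 
python3 - <<'E'
from h import *
plan([(.60,.01,.28,-1.7),(.5,.2965,.28,-1.7)])
E
```

```text
time: 72.17
position: [0.5265, -0.0055, 0.1852]
tool_rot: [0.996, 0.09, 0.0, 0.0]
ft_force: [-0.2, 0.9, -0.3]
grip_width: 0.0438
grip_force: 0.0
[0.469, -0.013, -0.592] tz 0.098 rows>=1.4 ; [0.462, -0.085, -0.593] tz 0.099 rows>=1.5 ; -> [0.6  0.01 0.28] -1.7
[-0.425, -0.848, 0.0] tz -0.0 rows>=1.8 ; [-0.425, -0.848, 0.0] tz -0.0 rows>=1.8 ; [-0.426, -0.847, 0.0] tz -0.0 rows>=1.8 ; [-0.425, -0.848, 0.0] tz -0.0 rows>=1.8 ; -> [0.5    0.2965 0.28  ] -1.7
```

```bash

python3 -m inch '[0.41,-0.01,-0.592,0,0,0.098,0.41,-0.01,-0.592,0,0,0.098]' >/dev/null
python3 -m inch '[0.39,-0.085,-0.592,0,0,0.099,0.39,-0.085,-0.592,0,0,0.099,0.39,-0.085,-0.592,0,0,0.099,0.39,-0.085,-0.592,0,0,0.099]' 
python3 look.py t4 .5902,.0055 .6125,.0645 .551,.0532 .6535,.0165 .6313,-.043 .569,-.0535 .5266,-.0055
```

```text
time: 72.67
position: [0.5891, 0.0088, 0.2784]
tool_rot: [0.998, -0.064, -0.001, -0.0]
ft_force: [-0.6, 0.5, -1.0]
grip_width: 0.0441
grip_force: 0.0
[0.58911259 0.00881324 0.27836843] -1.6986999733570136
tin [0.5879 0.0056] -110.38860321044922
[5.874000e-01 6.000000e-03 6.455000e-01 1.925544e+02]
[6.105000e-01 6.290000e-02 5.700000e-02 1.561708e+02]
[5.50800e-01 5.11000e-02 9.94000e-02 1.67075e+02]
[6.51400e-01 1.58000e-02 1.41490e+00 1.08792e+02]
[ 6.301000e-01 -4.280000e-02  8.859000e-01  1.311472e+02]
[ 5.679000e-01 -5.200000e-02  8.785000e-01  1.578417e+02]
[ 5.243000e-01 -4.700000e-03  1.891000e-01  1.254015e+02]
```

View pics/t4f.png

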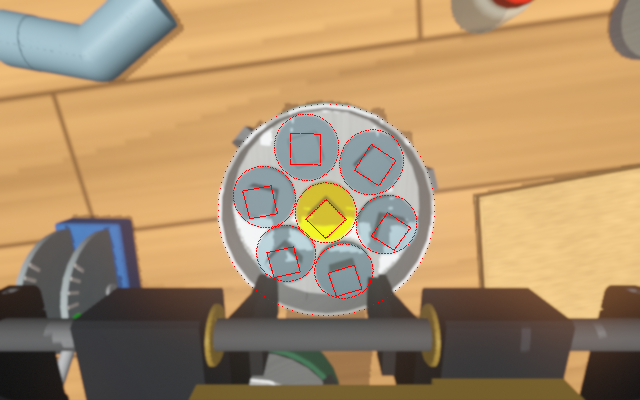

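```bash
python3 - <<'E'
from h import *
plan([(.46,.2965,.30,-1.70)])
E
```

```text
[-0.511, -0.84, -0.071] tz 0.0 rows>=1.9 ; [-0.511, -0.84, -0.071] tz 0.0 rows>=1.9 ; [-0.511, -0.841, -0.07] tz 0.0 rows>=1.9 ; [-0.512, -0.84, -0.071] tz 0.001 rows>=1.9 ; -> [0.46   0.2965 0.3   ] -1.701
```

```bash

for i in 1 2 3; do python3 -m inch '[-0.511,-0.84,-0.071,0,0,0,-0.511,-0.84,-0.071,0,0,0]' 60 >/dev/null; done
python3 -m inch '[-0.511,-0.84,-0.071,0,0,0,-0.511,-0.84,-0.071,0,0,0,-0.511,-0.84,-0.071,0,0,0,-0.511,-0.84,-0.071,0,0,0,-0.511,-0.84,-0.071,0,0,0]'
python3 - <<'E'
from h import *
from scipy.optimize import least_squares
im=snap('wrist','v1.png'); c=get_calibration('wrist'); ct=get_calibration('top'); snap('top','top5.png')
def green(im):
    r,g,b=[im[...,k].astype(int) for k in range(3)]
    n,_,st,ce=cv2.connectedComponentsWithStats(((g>1.8*r)&(g>1.8*b)&(g>110)).astype(np.uint8))
    return [(s[4],ce[i].round(1)) for i,s in enumerate(st) if i and s[4]>20]
gr=green(im); print(gr)
kn=[(d['conf'],d['bbox']) for d in cut_out('wrist','lever_knob')]; print(kn)
h=np.array([.5295,.2865,.045]); X=np.array([np.cos(-.129),np.sin(-.129),0]); Z=np.array([0,0,1.])
d=lambda t:np.sin(t-.8)*X+np.cos(t-.8)*Z
print('idle knob proj',proj('wrist',h+.12*d(0),c))
for t in (.6,.7,.8,.9): print(t,proj('wrist',h+.08*d(t),c),proj('wrist',h+.075*d(t),c))
cv2.imwrite('pics/v1b.png',im[:400,:,::-1])
E
```

```text
time: 73.63
position: [0.4611, 0.2953, 0.3006]
tool_rot: [0.998, -0.064, -0.002, 0.001]
ft_force: [-0.3, -0.3, -0.2]
grip_width: 0.0601
grip_force: 0.0
[(np.int32(263), array([296.9, 148.5])), (np.int32(264), array([347.8, 149.2]))]
[(0.83, [302.1, 141.0, 337.6, 256.6])]
idle knob proj [321.48989896 239.80282274]
0.6 [321.33148639 161.04592261] [321.33262657 159.46707964]
0.7 [321.31127364 151.80858243] [321.31396964 150.91941457]
0.8 [321.29110262 142.24309998] [321.29537355 142.08345244]
0.9 [321.27132844 132.50881494] [321.2771553  133.10217548]
```

View pics/v1b.png

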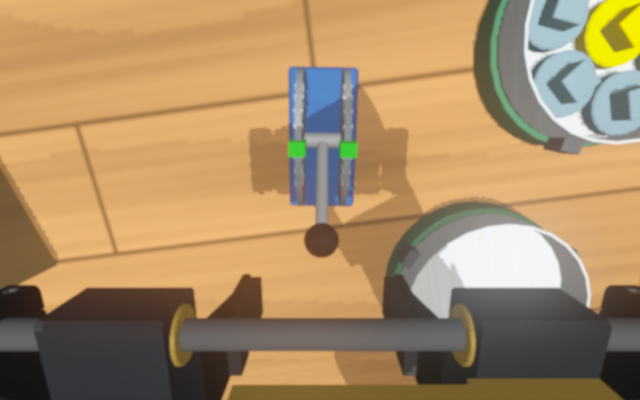

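```bash
python3 - <<'E'
from h import *
plan([(.4435,.2972,.20,-1.70),(.4435,.2972,.1316,-1.70)])
E
```

```text
[-0.121, 0.0, 0.635] tz -0.001 rows>=1.2 ; [-0.12, 0.0, 0.635] tz -0.0 rows>=1.2 ; -> [0.4435 0.2972 0.2   ] -1.701
[-0.0, 0.0, 0.855] tz -0.0 rows>=1.6 ; -> [0.4435 0.2972 0.1316] -1.701
```

```bash

python3 -m inch '[-0.12,0,0.6,0,0,0,-0.24,0,1,0,0,0,-0.24,0,1,0,0,0]' 60 >/dev/null
python3 -m inch '[0,0,0.27,0,0,0,0,0,0.27,0,0,0]' >/dev/null
python3 -m inch '[0,0,0.4,0,0,0,0,0,0.7,0,0,0,0,0,0.85,0,0,0,0,0,0.85,0,0,0,0,0,0.85,0,0,0]'
python3 -m inch '[0,0,0,0,0,0,0,0,0,0,0,0,0,0,0,0,0,0,0,0,0,0,0,0,0,0,0,0,0,0,0,0,0,0,0,0,0,0,0,0,0,0,0,0,0,0,0,0]' 20 20
python3 -m inch '[0.055,0,-0.052,0,0,0,0.11,0,-0.102,0,0,0,0.17,0,-0.15,0,0,0,0.229,0,-0.193,0,0,0,0.293,0,-0.234,0,0,0,0.357,0,-0.271,0,0,0,0.425,0,-0.306,0,0,0,0.492,0,-0.337,0,0,0,0.563,0,-0.365,0,0,0,0.633,0,-0.388,0,0,0,0.706,0,-0.408,0,0,0,0.778,0,-0.425,0,0,0,0.852,0,-0.438,0,0,0,0.926,0,-0.447,0,0,0,0.971,0,-0.451,0,0,0,0.971,0,-0.451,0,0,0,0.971,0,-0.451,0,0,0]'
```

```text
time: 74.62
position: [0.4449, 0.2987, 0.134]
tool_rot: [0.998, -0.065, 0.001, -0.0]
ft_force: [0.4, 0.7, 0.6]
grip_width: 0.0603
grip_force: 0.0
time: 75.28
position: [0.4436, 0.2983, 0.1334]
tool_rot: [0.998, -0.064, 0.0, 0.0]
ft_force: [-1.4, -3.1, 6.0]
grip_width: 0.0308
grip_force: 20.0
time: 76.7
position: [0.5217, 0.2872, 0.1699]
tool_rot: [0.998, -0.064, 0.001, 0.001]
ft_force: [-1.5, -5.9, 0.8]
grip_width: 0.0307
grip_force: 20.0
```

```bash

python3 -m inch '[0,0,0,0,0,0,0,0,0,0,0,0,0,0,0,0,0,0,0,0,0,0,0,0]' 60
python3 -m inch '[0,0,-0.5,0,0,0,0,0,-1,0,0,0,0,0,-1,0,0,0]' >/dev/null
python3 -m inch '[-0.5,0,-0.5,0,0,0,-0.78,0,-0.65,0,0,0,-0.78,0,-0.65,0,0,0,-0.78,0,-0.65,0,0,0,-0.78,0,-0.65,0,0,0]'
python3 - <<'E'
from h import *
from scipy.optimize import brentq
im=snap('wrist','v2.png'); c=get_calibration('wrist')
r,g,b=[im[...,k].astype(int) for k in range(3)]
v,u=np.nonzero((g>1.8*r)&(g>1.8*b)&(g>110)); print('green',u.mean(),v.mean())
m=((r<60)&(g<60)&(b<60)).astype(np.uint8); m[270:]=0
n,_,st,ce=cv2.connectedComponentsWithStats(m); K=[(s[4],ce[i].round(1)) for i,s in enumerate(st) if i and s[4]>150]; print(K)
print([(d['conf'],d['bbox']) for d in cut_out('wrist','lever_knob')])
h=np.array([.5295,.2865,.045]); X=np.array([np.cos(-.129),np.sin(-.129),0]); Z=np.array([0,0,1.])
d=lambda t:np.sin(t-.8)*X+np.cos(t-.8)*Z
print('clip',brentq(lambda t:proj('wrist',h+.08*d(t),c)[1]-v.mean(),.2,1.4))
for t in (.6,.7,.8): print(t,proj('wrist',h+.12*d(t),c))
w=cv2.imread('pics/v2.png')[60:260,220:440]; cv2.imwrite('pics/v2b.png',cv2.resize(w,None,fx=2.5,fy=2.5))
E
```

```text
time: 77.03
position: [0.5221, 0.2894, 0.1698]
tool_rot: [0.998, -0.065, 0.002, -0.001]
ft_force: [-0.3, -0.7, 0.2]
grip_width: 0.0495
grip_force: 0.0
time: 77.7
position: [0.4593, 0.2972, 0.3014]
tool_rot: [0.998, -0.064, 0.001, -0.0]
ft_force: [0.3, 0.3, -0.6]
grip_width: 0.0598
grip_force: 0.0
green 325.14102564102564 147.74786324786325
[]
[(0.87, [305.0, 133.7, 345.6, 177.8])]
clip 0.7189411383278062
0.6 [323.97354623 172.83178447]
0.7 [323.99006471 157.25192811]
0.8 [324.0010257 140.881151 ]
```

View pics/v2b.png

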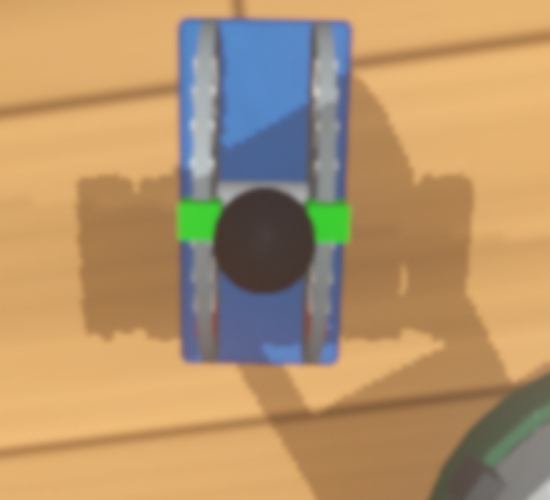

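```bash
python3 - <<'E'
from h import *
t=snap('top','top6.png'); c=get_calibration('top'); g=grad(t)
for x,y in [(.5902,.0055),(.6125,.0645),(.551,.0532),(.6535,.0165),(.6313,-.043),(.569,-.0535),(.5266,-.0055)]: print(np.round(fitplug(g,c,x,y,.055),3))
cv2.imwrite('pics/top6c.png',cv2.resize(t[100:350,130:530],(800,500))[:,:,::-1])
E
```

```text
[5.88000e-01 3.00000e-03 6.63000e-01 1.94313e+02]
[6.130e-01 6.100e-02 6.250e-01 1.765e+02]
[5.52000e-01 4.80000e-02 1.19000e+00 1.54663e+02]
[6.54000e-01 1.20000e-02 1.46600e+00 1.64629e+02]
[ 6.32000e-01 -4.50000e-02  1.14500e+00  1.77291e+02]
[ 5.70000e-01 -5.50000e-02  1.30000e-02  1.59546e+02]
[ 5.27000e-01 -8.00000e-03  1.31600e+00  1.54879e+02]
```

View pics/top6c.png

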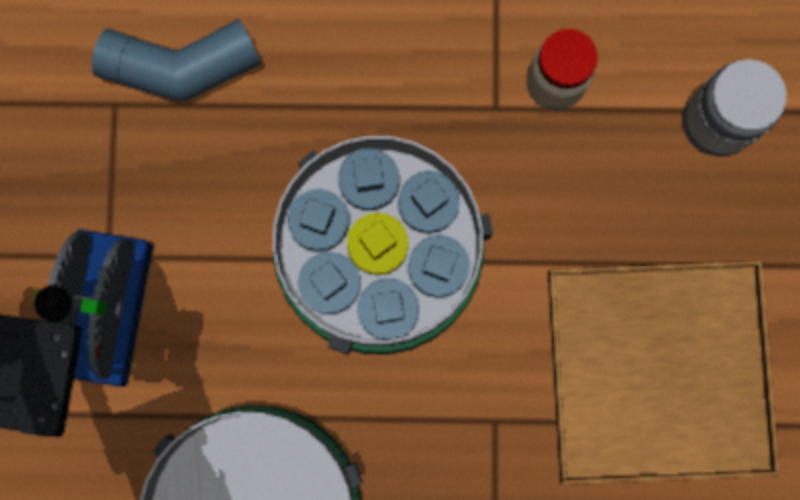

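The tin at about (378,243) holds the full ring of six greys round the yellow. The tray is empty, the knob at (52,302) lines up with the green clip, and the jar, bend and can are undisturbed.

```bash
python3 -c "
from rig import hand_in
print(hand_in())"
```

```text
the job is handed in; nothing more can be done
None
```

The job is handed in: the lever went back to idle first, all seven plugs are packed as a honeycomb in the far tin with the yellow in the middle, and the lever now points at the green clip (measured within about 0.03 rad); the judge returned no verdict.

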